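# Fetch the weighing bottle from between the sample jars and set it on the balance

### The arm

A 6-joint arm with a two-finger parallel gripper is mounted at the origin on a cart in front of the work surface, level with it; the furniture and walls round the work are solid. World frame = base frame: x ahead of the robot, y to its left, z up, the work surface at z = 0. Lengths are in m, angles in rad, forces in N, time in s.
With the tool pointing down it reaches from about 0.35 to 0.775 m from the base axis. Payload 7.3 kg.
Tool frame: the origin (TCP) lies on the centre line of the jaws, within the pads' length; the fingertips stand ahead of it and the grasp point (between the pads) lies 2 mm behind it (tip_extent is the x of the fingertips in the tool frame, in m); x points along the fingers, y is the direction in which the jaws open and shut, and the axes are right-handed (so a half turn about x gives the same grasp; the last joint's range is limited). The gripper opens to 92 mm and grips with 3 to 60 N. Pads are 19 mm wide; open, the fingers measure 130 mm over their backs; the gripper's body (75 mm by 190 mm) begins 47 mm behind the grasp point.
Start: joints at [1.181, 0.342, 1.524, -0, 1.275, -0.146], TCP at [0.127, 0.509, 0.244] pointing down, gripper open.
Joint ranges: [-2.53, 2.53], [-0.77, 2.02], [0.04, 2.7], [-1, 4.14], [0.28, 2.66], [-3.11, 3.11]. Speed limits (rad/s): [2.57, 2.57, 3.14, 3.14, 3.14, 3.14].

### API

Orientations are given as [roll, pitch, yaw] about the fixed x, y, z axes, in that order (R = Rz(yaw) Ry(pitch) Rx(roll)).
In Python, from bench import observe, snapshot, sign_off, tip_extent gives the robot as it stands. The module is installed in compiled form; this text tells all that it offers.
- The arm moves only by the tool send_rows, never from a script. Its argument "series" is a list of rows, each an object with "xyz": the shift along the tool's x, y, z in mm, a list of three; "turn": the turn, a rotation vector about the tool's x, y, z in degrees, a list of three; "hand": the finger opening in mm, from 0 to 91.8. In form: [{"xyz": [tx, ty, tz], "turn": [rx, ry, rz], "hand": hand}, ...]. A call has 1 to 5 rows; each row is the pose to reach, as a shift and turn from the pose commanded when the call began, along the tool's axes at that moment; what a row does not reach only later rows make up. A row lasts 1/10 s, in which the tool goes at most 50 mm and 8.59 degrees, less where a joint would pass 70% of its speed; a pose out of reach is approached as far as the arm can. A call with a gripper value outside its range is refused whole. The fingers move at their own pace and stop on an object; "newtons" is the grip in N (left out, the last holds). Time passes only in rows, so rows that repeat a pose let the fingers close. It gives the time, the measured TCP pose, the force and the opening at its end, in the units of the state.
- observe(): the state, without advancing time (a new reading comes with each control period).
- snapshot(name): name is "side" or "top" or "wrist"; returns a dict with "img" (400x640x3 uint8, blue, green, red), "mtx" (3x3 intrinsics, pixels), "k1" (the pictures are not rectified: a ray, as slopes to the right and down, at radius r is drawn at 1 + k1 r^2 times it, then the intrinsics apply), "extrinsics" (4x4, takes a point from world to camera coordinates). Camera axes: x right, y up, looking along -z (the intrinsics and any distortion apply to the point x, -y, -z); pixel columns grow to the right and rows downward; lengths in m; the calibration is good to about 2 mm. A picture is of the moment at which its call begins. There is no depth.
- sign_off(): hands the job in, once; it reports no verdict.
The state is a dict: "time_s": time; "qpos": joint angles; "qd": joint speeds; "joint_efforts": joint torques, N m; "position": TCP position; "ee_rot": TCP orientation; "ft_force": force on the tool from outside, world axes, zero at the start; "torque": the same for the moment, N m; "gripper_width": opening from 0.0 (shut) to 1.0 (fully open).
Only numpy, scipy, OpenCV 4.12 (cv2) and the standard library are available. Lean on these libraries where they do the work, as an engineer would, in place of code of your own. Each camera call takes 0.05 s, during which the arm holds its last target. There are 200 camera calls.

### The job

The low glass weighing bottle is hemmed in between two sample jars in the steel rack and is needed on the balance. Stand the two jars next to it on the steel side tray, set the weighing bottle in the middle of the balance pan and put its glass lid, which lies on the tray, properly on it, and put each jar back in the bay it came from, because their order in the rack is the sample order. Keep jars and bottle upright throughout and leave all three jars standing where they stood at the start.

Things in the scene. Friction and masses are not known exactly. Their poses are not given: they have to be found in the camera images.
- jar_open_centre (a point): Open sample jar: clear glass jar, body 52 mm in diameter up to 70 mm high, then a 38 mm neck up to 90 mm, with an open mouth. About 0.1 kg. The point is on its axis 45 mm above its underside (half-way up); z is its axis. Grip it round the body here or up to 15 mm higher; jars in neighbouring bays stand 16 mm apart, so close across the rack (along the rack's x).
- jar_capped_centre (a point): Capped sample jar: clear glass jar, body 52 mm in diameter up to 70 mm high, then a 38 mm neck up to 90 mm, with a dark red screw cap that stays on (93 mm high in all). About 0.1 kg. The point is on its axis 45 mm above its underside (half-way up); z is its axis. Grip it round the body here or up to 15 mm higher; jars in neighbouring bays stand 16 mm apart, so close across the rack (along the rack's x).
- jar_stoppered_centre (a point): Stoppered sample jar: clear glass jar, body 52 mm in diameter up to 70 mm high, then a 38 mm neck up to 90 mm, with a black rubber stopper that stays in (102 mm high in all). About 0.1 kg. The point is on its axis 45 mm above its underside (half-way up); z is its axis. Grip it round the body here or up to 15 mm higher; jars in neighbouring bays stand 16 mm apart, so close across the rack (along the rack's x).
- bottle_centre (a point): Weighing bottle: low open dish of clear glass, outside 61 mm in diameter, 24 mm high, wall 3 mm, 60 g. The point is on its axis 12 mm above its underside; z is its axis. It stands in a middle bay of the rack, a jar on either side 12 mm away; its rim is 1 mm above the rack's walls, so it can be gripped only along the rack's length (its y), both neighbours being out.
- lid_knob (a point): Clear glass lid of the weighing bottle, knob up on the far half of the side tray; 45 g. The point is the middle of its knob (18 mm wide, 20 mm high). 18 mm below the point: underside of the flange (64 mm wide, 4 mm thick), then a tapered spigot (49 to 40 mm wide, 6 mm deep) that drops into the bottle's 55 mm mouth. Seated, the point is 30 mm above the bottle's point.
- jar_rack: Fixed steel trough, 277 mm long (its y), 75 mm wide (its x), inside 70 mm wide, walls 26 mm high, floor 3 mm thick. Origin: centre of its underside. Four bays in a row, centres at y = -102, -34, 34 and 102 mm, parted by ribs 4 mm high and 3 mm wide at y = -68, 0 and 68 mm. Three bays hold a jar each, one of the two middle ones the weighing bottle.
- side_tray: Fixed low steel tray, 240 mm (its x) by 190 mm (its y), rim 11 mm high, floor 2 mm thick; the side area for the jars. Origin: centre of its underside. The lid lies on its far half, at about x = 55 mm; the near half (negative x) is free.
- pan_centre (a point): Centre of the upper face of the round steel pan (138 mm in diameter) on the white balance (fixed, 268 mm along its x, 195 mm along its y). It is 79 mm above the bench; z is up.
Things that resemble listed ones, but are neither listed nor needed, are in the scene too. Leave any turquoise look-alike of the part that bears lid_knob alone.

How it is judged:
By the outcome, as a careful person would: the job done as asked, in the order asked, and still so for the second after the job is handed in, with the robot touching nothing.
It also fails if it takes over 144 s, if anything falls off the work surface, if the arm or the gripper's body presses on something with over 40 N, if the wrist force passes 120 N, or if a joint passes its speed limit or range.

## Working session

There is one attempt and no reset: what is moved stays moved. The work goes in short steps, Python scripts to look and compute and a tool call to move; the robot and the scene stay as the last step left them, time stands still between calls to the robot, and variables do not carry over. Pictures are saved under pics/ and viewed, about 12 in all and at most 16, crops included, and the job is handed in when it is done.

Besides the shell and the picture viewer there is one more tool, called after "Emit:" as name(argument=value, ...) on one line, values as JSON. send_rows: Moves the arm, as the interface text tells. Its arguments: {"type":"object","properties":{"series":{"type":"array"},"newtons":{"type":"number"}},"required":["series"]}

```bash
mkdir -p pics; cat > h.py <<'E'
import numpy as np, cv2
from bench import observe, snapshot, sign_off, tip_extent
def snap(name,fn):
    s=snapshot(name); cv2.imwrite('pics/'+fn+'.png',s['img']); np.savez('pics/'+fn+'.npz',mtx=s['mtx'],k1=s['k1'],E=s['extrinsics']); return s
def load(fn):
    d=np.load('pics/'+fn+'.npz'); return d['mtx'],float(d['k1']),d['E']
def proj(fn,P):
    K,k1,E=load(fn); P=np.atleast_2d(P); c=P@E[:3,:3].T+E[:3,3]
    a=c[:,0]/-c[:,2]; b=-c[:,1]/-c[:,2]; f=1+k1*(a*a+b*b)
    return np.c_[K[0,0]*a*f+K[0,2],K[1,1]*b*f+K[1,2]]
def ray(fn,uv):
    K,k1,E=load(fn); d=np.array([(uv[0]-K[0,2])/K[0,0],(uv[1]-K[1,2])/K[1,1]]); s=d.copy()
    for _ in range(30): s=d/(1+k1*(s@s))
    R=E[:3,:3]; return -R.T@E[:3,3], R.T@np.array([s[0],-s[1],-1])
def atz(fn,uv,z):
    o,d=ray(fn,uv); return o+d*(z-o[2])/d[2]
def crop(fn,out,x0,y0,x1,y1,k):
    cv2.imwrite('pics/'+out+'.png',cv2.resize(cv2.imread('pics/'+fn+'.png')[y0:y1,x0:x1],None,fx=k,fy=k,interpolation=cv2.INTER_CUBIC))
E
python3 - <<'E'
from h import *
snap('side','s0');snap('top','t0');s=snap('wrist','w0')
print(observe(),tip_extent)
for f in('s0','t0','w0'): print(f,load(f)[0][0],ray(f,(320,200)))
a=cv2.imread('pics/s0.png');b=cv2.imread('pics/t0.png');cv2.imwrite('pics/c0.png',np.vstack([a,b])[:, :])
E
```

```text
{'time_s': 0.15, 'qpos': array([ 1.18099097e+00,  3.42569088e-01,  1.52472320e+00, -1.80606759e-05,
        1.27539237e+00, -1.45969896e-01]), 'qd': array([ 0.00085092, -0.00147743, -0.0035282 , -0.0003785 , -0.00126611,
        0.00024238]), 'joint_efforts': array([ 1.40719603e-03, -4.31467795e+01, -2.44355714e+01,  7.17009790e-02,
        5.37459715e-02, -9.89530258e-05]), 'position': array([0.12662069, 0.50924347, 0.24322724]), 'ee_rot': array([-1.70095017,  1.56970419, -1.94478036]), 'ft_force': array([-0.83564086,  0.27670447,  0.20649739]), 'torque': array([-0.017828  , -0.01065595, -0.05189937]), 'gripper_width': 0.9999521365387484} 0.017
s0 [387.06064706   0.         319.44438847] (array([-0.09811495, -1.00231814,  0.74093906]), array([ 0.43757248,  0.76205709, -0.47731299]))
t0 [484.1262026    0.         326.45807498] (array([0.10766948, 0.03229138, 1.70326275]), array([ 0.22352496,  0.0126393 , -0.97472387]))
w0 [284.80178197   0.         327.51585526] (array([0.06167262, 0.52490498, 0.38454698]), array([ 0.22647773, -0.08474858, -0.97069878]))
```

View pics/t0.png

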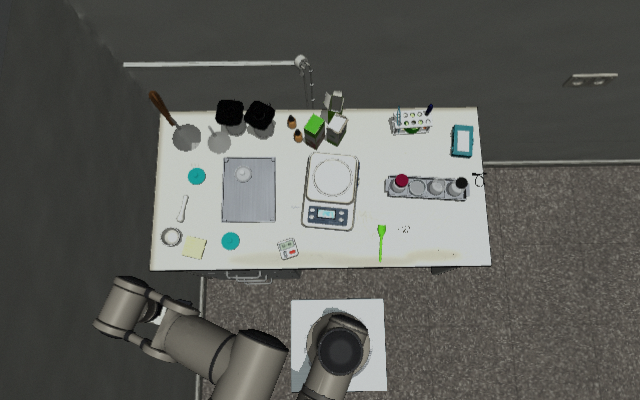

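View pics/s0.png

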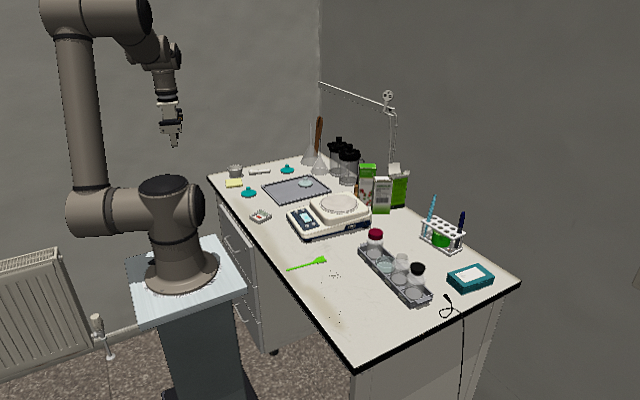

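```bash
python3 - <<'E'
from h import *
crop('t0','a1',380,150,480,220,8)
crop('t0','a2',210,140,370,240,5)
for n,uv,z in [('rackTL',(386,180),.026),('rackR',(468,180),.026),('pan',(333,177),.079),('lid',(243,174),.02),('cap',(401,180),.093)]: print(n,atz('t0',uv,z))
E
```

```text
rackTL [ 0.56216041 -0.18360152  0.026     ]
rackR [ 0.55745398 -0.47725331  0.026     ]
pan [0.56155206 0.0071142  0.079     ]
lid [0.59445439 0.33116211 0.02      ]
cap [ 0.54317971 -0.22659523  0.093     ]
```

View pics/a1.png

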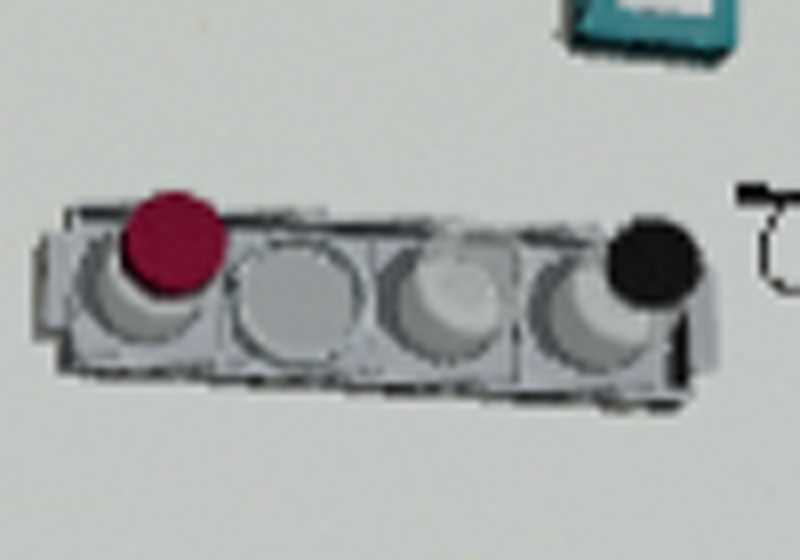

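View pics/a2.png

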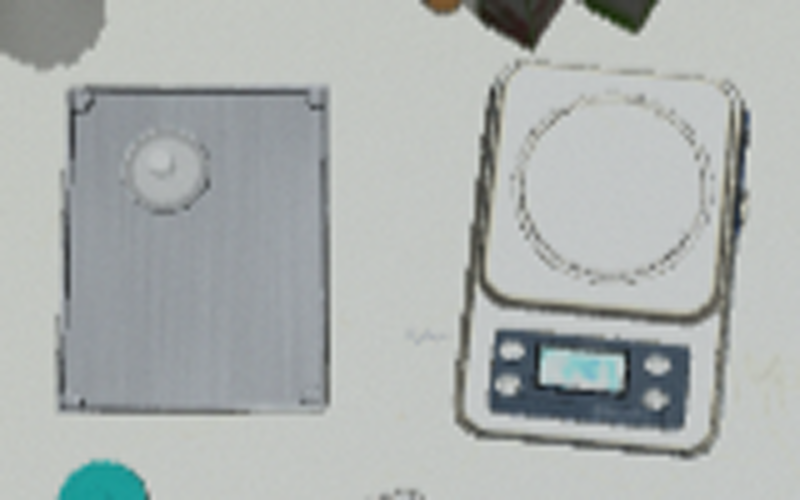

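```bash
python3 - <<'E'
from h import *
def A(X,Y): return (380+(X+.5)/8-.5,150+(Y+.5)/8-.5)
def B(X,Y): return (210+(X+.5)/5-.5,140+(Y+.5)/5-.5)
for n,uv,z in [('cap',A(174,243),.096),('bottle',A(296,302),.027),('open',A(462,285),.093),('stop',A(654,262),.105),
 ('rkTL',A(68,208),.026),('rkBL',A(62,370),.026),('rkBR',A(688,404),.026),
 ('lid',B(167,170),.011),('knob',B(162,160),.036),('pan',B(613,189),.079),
 ('tTL',B(70,88),.011),('tTR',B(327,88),.011),('tBR',B(327,410),.011),('tBL',B(60,410),.011)]: print(n,uv,atz('t0',uv,z).round(4))
K,k,E=load('w0'); print(E, ray('w0',(320,200)))
from scipy.spatial.transform import Rotation as R
print(R.from_euler('xyz',observe()['ee_rot']).as_matrix().round(3))
E
```

```text
cap (401.3125, 179.9375) [ 0.5426 -0.2272  0.096 ]
bottle (416.5625, 187.3125) [ 0.5331 -0.2914  0.027 ]
open (437.3125, 185.1875) [ 0.5227 -0.3502  0.093 ]
stop (461.3125, 182.3125) [ 0.5285 -0.4298  0.105 ]
rkTL (388.0625, 175.5625) [ 0.5786 -0.1917  0.026 ]
rkBL (387.3125, 195.8125) [ 0.5038 -0.1857  0.026 ]
rkBR (465.5625, 200.0625) [ 0.4839 -0.4626  0.026 ]
lid (243.0, 173.6) [0.5986 0.3328 0.011 ]
knob (242.0, 171.6) [0.5988 0.3321 0.036 ]
pan (332.2, 177.4) [0.5602 0.0099 0.079 ]
tTL (223.6, 157.2) [0.6622 0.4054 0.011 ]
tTR (275.0, 157.2) [0.6592 0.2171 0.011 ]
tBR (275.0, 221.6) [0.4196 0.2149 0.011 ]
tBL (221.6, 221.6) [0.4226 0.4045 0.011 ]
[[ 0.24216511  0.97023452 -0.0010213  -0.52382315]
 [-0.94049801  0.23448417 -0.24592819  0.02949201]
 [-0.23836854  0.06051575  0.96928751 -0.38980079]
 [ 0.          0.          0.          1.        ]] (array([0.06167262, 0.52490498, 0.38454698]), array([ 0.22647773, -0.08474858, -0.97069878]))
[[-0.     0.241  0.97 ]
 [-0.001  0.97  -0.241]
 [-1.    -0.001 -0.   ]]
```

Emit:
send_rows(series=[{"xyz":[0,-16,46],"turn":[8,0,0],"hand":91},{"xyz":[0,-32,92],"turn":[16,0,0],"hand":91},{"xyz":[0,-48,138],"turn":[24,0,0],"hand":91},{"xyz":[0,-64,184],"turn":[32,0,0],"hand":91},{"xyz":[0,-80,230],"turn":[40,0,0],"hand":91}])

```text
time_s: 0.65
position: [0.3319, 0.375, 0.2436]
ee_rot: [-2.151, 1.571, -3.098]
ft_force: [0.7, 1.3, 0.9]
gripper_width: 0.992
```

```bash
cat >> h.py <<'E'
from scipy.spatial.transform import Rotation as R
def go(*ways):
    """ways: (x,y,z,jaw_deg) with tool down; prints shift/turn from the previous pose"""
    o=observe(); p=o['position']; M=R.from_euler('xyz',o['ee_rot'])
    print('t',o['time_s'],'pos',p.round(4),'jaw',np.degrees(np.arctan2(*M.as_matrix()[[1,0],1])).round(2),'down',M.as_matrix()[:,0].round(3),'F',o['ft_force'].round(1),'grip mm',round(o['gripper_width']*92,1),'q',o['qpos'].round(2))
    for x,y,z,a in ways:
        a=np.radians(a); c,s=np.cos(a),np.sin(a)
        T=R.from_matrix(np.array([[0,0,-1],[c,s,0],[s,-c,0]]).T)
        d=M.inv().apply(np.array([x,y,z])-p)*1000; t=(M.inv()*T).as_rotvec(degrees=True)
        print(' to',(x,y,z),'xyz',d.round(1),'n',np.linalg.norm(d).round(),'turn',t.round(1)); p=np.array([x,y,z]); M=T
E
python3 -c "
from h import *
go((.43,.1,.244,-4),(.5,-.1,.244,-4),(.54,-.24,.244,-4))"
```

```text
t 0.65 pos [0.3319 0.375  0.2436] jaw 35.72 down [-0. -0. -1.] F [0.7 1.3 0.9] grip mm 91.3 q [0.69 0.3  1.59 0.   1.26 0.07]
 to (0.43, 0.1, 0.244) xyz [ -0.4 -80.8 280.6] n 292.0 turn [39.7 -0.   0. ]
 to (0.5, -0.1, 0.244) xyz [  0.   83.8 194.6] n 212.0 turn [0. 0. 0.]
 to (0.54, -0.24, 0.244) xyz [  0.   49.7 136.9] n 146.0 turn [0. 0. 0.]
```

Emit:
send_rows(series=[{"xyz":[0,-14,48],"turn":[8,0,0],"hand":91},{"xyz":[0,-28,96],"turn":[16,0,0],"hand":91},{"xyz":[0,-42,144],"turn":[24,0,0],"hand":91},{"xyz":[0,-55,192],"turn":[32,0,0],"hand":91},{"xyz":[0,-68,238],"turn":[40,0,0],"hand":91}])

```text
time_s: 1.15
position: [0.4159, 0.1418, 0.2437]
ee_rot: [2.05, 1.571, 0.404]
ft_force: [1.3, 0.4, 1.0]
gripper_width: 0.992
```

Emit:
send_rows(series=[{"xyz":[0,20,45],"turn":[0,0,0],"hand":91},{"xyz":[0,40,90],"turn":[0,0,0],"hand":91},{"xyz":[0,60,135],"turn":[0,0,0],"hand":91},{"xyz":[0,80,180],"turn":[0,0,0],"hand":91},{"xyz":[0,100,223],"turn":[0,0,0],"hand":91}])

```text
time_s: 1.65
position: [0.5001, -0.0877, 0.2436]
ee_rot: [-2.604, 1.571, 2.039]
ft_force: [0.2, -0.3, 0.2]
gripper_width: 0.995
```

Emit:
send_rows(series=[{"xyz":[0,13,47],"turn":[0,0,0],"hand":91},{"xyz":[0,26,94],"turn":[0,0,0],"hand":91},{"xyz":[0,40,148],"turn":[0,0,0],"hand":91},{"xyz":[0,40,148],"turn":[0,0,0],"hand":91},{"xyz":[0,40,148],"turn":[0,0,0],"hand":91}])

```text
time_s: 2.15
position: [0.5292, -0.2371, 0.2427]
ee_rot: [-2.215, 1.569, 2.426]
ft_force: [-0.5, 1.0, 0.1]
gripper_width: 0.992
```

```bash
python3 -c "
from h import *
go((.5426,-.2272,.244,-4))
snap('wrist','w1')
for n,P in [('cap',[.5426,-.2272,.096]),('open',[.5227,-.3502,.093]),('bot',[.5331,-.2914,.027])]: print(n,proj('w1',P))
"
```

```text
t 2.15 pos [ 0.5292 -0.2371  0.2427] jaw -4.12 down [-0.001  0.001 -1.   ] F [-0.5  1.   0.1] grip mm 91.2 q [-0.55  0.44  1.37  0.    1.33 -0.48]
 to (0.5426, -0.2272, 0.244) xyz [ -1.3  12.6 -10.8] n 17.0 turn [-0.1 -0.1  0.1]
cap [[341.10464699 184.37002018]]
open [[330.19005051 290.61276158]]
bot [[334.57294511 222.90933256]]
```

View pics/w1.png

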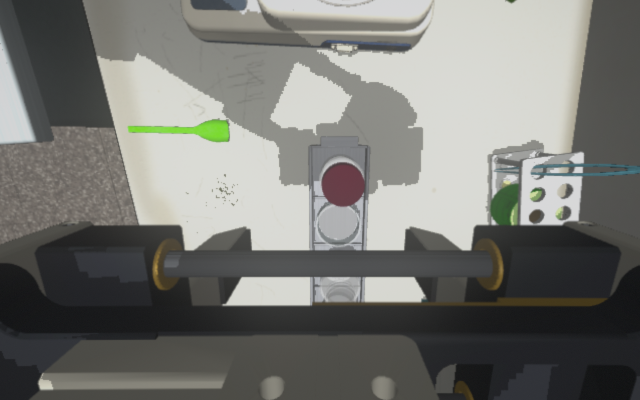

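```bash
python3 -c "
from h import *
crop('w1','b1',290,125,390,245,5)"
```

```text
(no output)
```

View pics/b1.png

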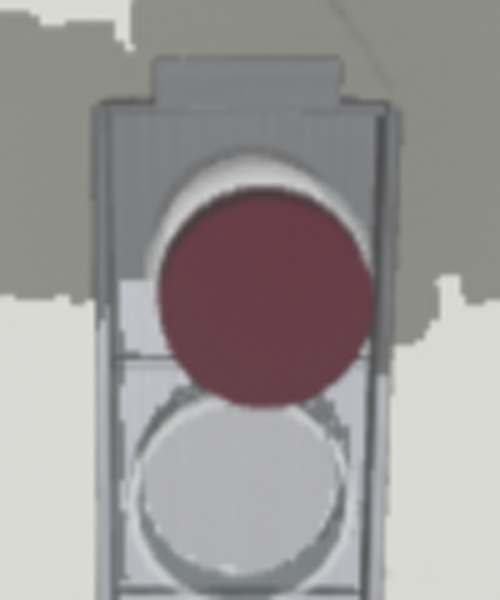

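```bash
python3 -c "
from h import *
def A(X,Y): return (290+(X+.5)/5-.5,125+(Y+.5)/5-.5)
for n,uv,z in [('cap',A(266,298),.096),('bot',A(244,490),.027),('rkL',A(95,102),.026),('rkR',A(398,102),.026),('rkL2',A(99,590),.026),('rkR2',A(382,590),.026)]: print(n,atz('w1',uv,z).round(4))
"
```

```text
cap [ 0.5443 -0.2271  0.096 ]
bot [ 0.5382 -0.2913  0.027 ]
rkL [ 0.5078 -0.1885  0.026 ]
rkR [ 0.5825 -0.1939  0.026 ]
rkL2 [ 0.4974 -0.3171  0.026 ]
rkR2 [ 0.5734 -0.3226  0.026 ]
```

Emit:
send_rows(series=[{"xyz":[20,13.5,-11],"turn":[0,0,0],"hand":91},{"xyz":[60,13.5,-11],"turn":[0,0,0],"hand":91},{"xyz":[90,13.5,-11],"turn":[0,0,0],"hand":91},{"xyz":[110,13.5,-11],"turn":[0,0,0],"hand":91},{"xyz":[110,13.5,-11],"turn":[0,0,0],"hand":91}])

```text
time_s: 2.7
position: [0.5422, -0.2228, 0.1311]
ee_rot: [-2.085, 1.564, 2.56]
ft_force: [-0.3, -0.1, 0.4]
gripper_width: 0.992
```

Emit:
send_rows(series=[{"xyz":[20,0,0],"turn":[0,0,0],"hand":91},{"xyz":[40,0,0],"turn":[0,0,0],"hand":91},{"xyz":[60,0,0],"turn":[0,0,0],"hand":91},{"xyz":[77,0,0],"turn":[0,0,0],"hand":91},{"xyz":[77,0,0],"turn":[0,0,0],"hand":91}])

```text
time_s: 3.2
position: [0.5433, -0.2243, 0.0562]
ee_rot: [-2.117, 1.568, 2.528]
ft_force: [0.1, 0.2, -0.9]
gripper_width: 0.993
```

```bash
python3 -c "
from h import *
go((.5435,-.2272,.055,-4.2))"
```

```text
t 3.2 pos [ 0.5433 -0.2243  0.0562] jaw -3.89 down [-0.002  0.001 -1.   ] F [ 0.1  0.2 -0.9] grip mm 91.4 q [-0.52  0.66  1.56  0.    0.92 -0.45]
 to (0.5435, -0.2272, 0.055) xyz [1.2 0.4 2.8] n 3.0 turn [ 0.3 -0.1  0.1]
```

Emit:
send_rows(series=[{"xyz":[1,0.5,2.8],"turn":[0.3,0,0],"hand":91},{"xyz":[1,0.5,2.8],"turn":[0.3,0,0],"hand":70},{"xyz":[1,0.5,2.8],"turn":[0.3,0,0],"hand":58},{"xyz":[1,0.5,2.8],"turn":[0.3,0,0],"hand":45},{"xyz":[1,0.5,2.8],"turn":[0.3,0,0],"hand":45}], newtons=15)

```text
time_s: 3.7
position: [0.5443, -0.2288, 0.0562]
ee_rot: [1.308, 1.57, -0.338]
ft_force: [0.1, 0.4, 0.4]
gripper_width: 0.69
```

Emit:
send_rows(series=[{"xyz":[0,0,0],"turn":[0,0,0],"hand":45},{"xyz":[0,0,0],"turn":[0,0,0],"hand":45},{"xyz":[0,0,0],"turn":[0,0,0],"hand":45}])

```text
time_s: 4.0
position: [0.5443, -0.2288, 0.0558]
ee_rot: [1.535, 1.57, -0.11]
ft_force: [-0.2, 0.5, 1.5]
gripper_width: 0.552
```

```bash
python3 -c "
from h import *
go((.5435,-.2272,.055,-4.2))"
```

```text
t 4.0 pos [ 0.5443 -0.2288  0.0558] jaw -4.27 down [ 0. -0. -1.] F [-0.2  0.5  1.5] grip mm 50.7 q [-0.53  0.66  1.56  0.    0.92 -0.45]
 to (0.5435, -0.2272, 0.055) xyz [ 0.8 -0.9 -1.5] n 2.0 turn [-0.1  0.  -0. ]
```

Emit:
send_rows(series=[{"xyz":[-10,0,0],"turn":[0,0,0],"hand":45},{"xyz":[-40,0,0],"turn":[0,0,0],"hand":45},{"xyz":[-80,0,0],"turn":[0,0,0],"hand":45},{"xyz":[-120,0,0],"turn":[0,0,0],"hand":45},{"xyz":[-145,0,0],"turn":[0,0,0],"hand":45}])

```text
time_s: 4.5
position: [0.5447, -0.229, 0.2045]
ee_rot: [1.132, 1.567, -0.513]
ft_force: [-0.1, -0.8, -1.0]
gripper_width: 0.55
```

Emit:
send_rows(series=[{"xyz":[0,-4,-20],"turn":[0,0,0],"hand":45},{"xyz":[0,-11,-60],"turn":[0,0,0],"hand":45},{"xyz":[0,-20,-105],"turn":[0,0,0],"hand":45},{"xyz":[0,-28,-150],"turn":[0,0,0],"hand":45},{"xyz":[0,-37,-194],"turn":[0,0,0],"hand":45}])

```text
time_s: 5.0
position: [0.5201, -0.0299, 0.1998]
ee_rot: [-1.906, 1.569, 2.731]
ft_force: [0.1, 0.2, 0.2]
gripper_width: 0.552
```

```bash
python3 -c "
from h import *
go((.475,.36,.2,-4.2))
snap('wrist','w2');snap('side','s2')
a=cv2.imread('pics/w2.png')
b=cv2.resize(cv2.imread('pics/s2.png')[120:340,260:500],(436,400))
cv2.imwrite('pics/c2.png',cv2.resize(np.hstack([a,b]),None,fx=.74,fy=.74))"
```

```text
t 5.0 pos [ 0.5201 -0.0299  0.1998] jaw -4.28 down [-0.002  0.001 -1.   ] F [0.1 0.2 0.2] grip mm 50.8 q [-0.2   0.38  1.6   0.    1.17 -0.13]
 to (0.475, 0.36, 0.2) xyz [ 3.000e-01 -7.410e+01 -3.855e+02] n 393.0 turn [-0.1 -0.   0.1]
```

View pics/c2.png

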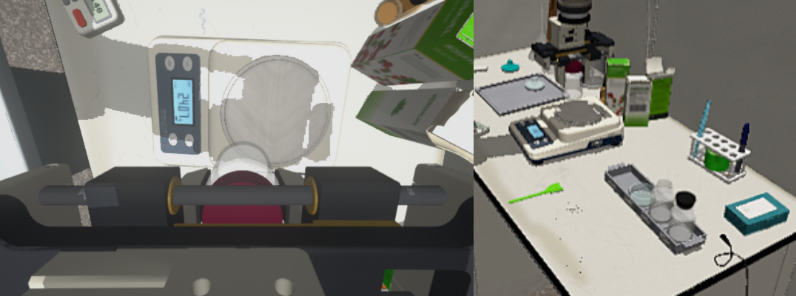

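Emit:
send_rows(series=[{"xyz":[0,-7,-38],"turn":[0,0,0],"hand":45},{"xyz":[0,-15,-76],"turn":[0,0,0],"hand":45},{"xyz":[0,-22,-114],"turn":[0,0,0],"hand":45},{"xyz":[0,-29,-153],"turn":[0,0,0],"hand":45},{"xyz":[0,-37,-193],"turn":[0,0,0],"hand":45}])

```text
time_s: 5.6
position: [0.4981, 0.1639, 0.2]
ee_rot: [-1.269, 1.569, -2.915]
ft_force: [0.0, -0.2, -0.2]
gripper_width: 0.553
```

Emit:
send_rows(series=[{"xyz":[0,-8,-43],"turn":[0,0,0],"hand":45},{"xyz":[0,-16,-86],"turn":[0,0,0],"hand":45},{"xyz":[0,-25,-129],"turn":[0,0,0],"hand":45},{"xyz":[0,-37,-192],"turn":[0,0,0],"hand":45},{"xyz":[0,-37,-192],"turn":[0,0,0],"hand":45}])

```text
time_s: 6.1
position: [0.4747, 0.3607, 0.1997]
ee_rot: [-1.896, 1.569, 2.746]
ft_force: [0.6, -0.1, -1.0]
gripper_width: 0.55
```

```bash
python3 -c "
from h import *
go((.475,.36,.08,-4.2),(.475,.36,.055,-4.2))
print(atz('w2',(371,148.6),.079), atz('w2',(295,148.6),.079),atz('w2',(447,148.6),.079))
snap('wrist','w3')"
```

```text
t 6.1 pos [0.4747 0.3607 0.1997] jaw -4.06 down [-0.002  0.001 -1.   ] F [ 0.6 -0.1 -1. ] grip mm 50.6 q [0.52 0.51 1.39 0.   1.25 0.59]
 to (0.475, 0.36, 0.08) xyz [119.7   0.5   0.7] n 120.0 turn [ 0.1 -0.   0.1]
 to (0.475, 0.36, 0.055) xyz [25.  0.  0.] n 25.0 turn [0. 0. 0.]
[0.56168369 0.01569895 0.079     ] [0.49296804 0.02088315 0.079     ] [0.63016057 0.01047901 0.079     ]
```

View pics/w3.png

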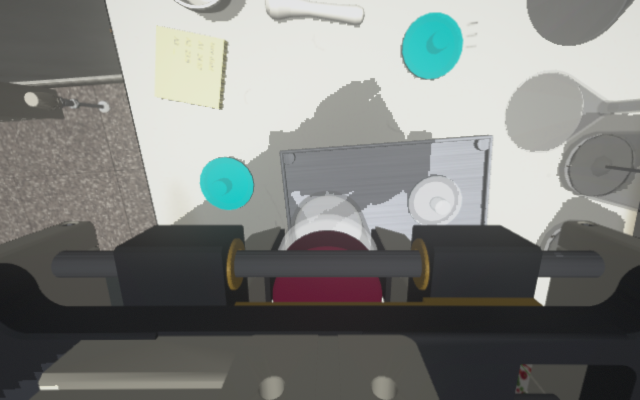

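Emit:
send_rows(series=[{"xyz":[40,0,0],"turn":[0,0,0],"hand":45},{"xyz":[80,0,0],"turn":[0,0,0],"hand":45},{"xyz":[115,0,0],"turn":[0,0,0],"hand":45},{"xyz":[135,0.5,0.5],"turn":[0,0,0],"hand":45},{"xyz":[141,0.5,0.5],"turn":[0,0,0],"hand":45}])

```text
time_s: 6.65
position: [0.4755, 0.3541, 0.0567]
ee_rot: [-0.927, 1.564, -2.573]
ft_force: [-0.5, -0.6, -1.2]
gripper_width: 0.55
```

Emit:
send_rows(series=[{"xyz":[1,0,0],"turn":[0,0,0],"hand":45},{"xyz":[2,0,0],"turn":[0,0,0],"hand":45},{"xyz":[2.5,0,0],"turn":[0,0,0],"hand":45},{"xyz":[2.5,0,0],"turn":[0,0,0],"hand":45}])

```text
time_s: 7.05
position: [0.4775, 0.3566, 0.0583]
ee_rot: [2.195, 1.569, 0.549]
ft_force: [0.2, 0.0, -1.0]
gripper_width: 0.55
```

```bash
python3 -c "
from h import *
go((.475,.36,.055,-4.2))
print(atz('w3',(434,201),.011),atz('w3',(440,206),.036))"
```

```text
t 7.05 pos [0.4775 0.3566 0.0583] jaw -4.27 down [ 0.002  0.001 -1.   ] F [ 0.2  0.  -1. ] grip mm 50.6 q [0.51 0.66 1.54 0.   0.94 0.59]
 to (0.475, 0.36, 0.055) xyz [ 3.3 -2.7 -3.2] n 5.0 turn [-0.1 -0.1 -0.1]
[0.59868688 0.33439866 0.011     ] [0.59632223 0.33514268 0.036     ]
```

Emit:
send_rows(series=[{"xyz":[0,0,0],"turn":[0,0,0],"hand":45},{"xyz":[0,0,0],"turn":[0,0,0],"hand":45}])

```text
time_s: 7.25
position: [0.4771, 0.3566, 0.0577]
ee_rot: [2.201, 1.57, 0.556]
ft_force: [0.0, 0.5, -1.5]
gripper_width: 0.556
```

Emit:
send_rows(series=[{"xyz":[2,0,0],"turn":[0,0,0],"hand":45},{"xyz":[2,0,0],"turn":[0,0,0],"hand":45}])

```text
time_s: 7.45
position: [0.4768, 0.3564, 0.055]
ee_rot: [-1.048, 1.57, -2.693]
ft_force: [0.1, -0.3, -1.1]
gripper_width: 0.553
```

Emit:
send_rows(series=[{"xyz":[0.5,0,0],"turn":[0,0,0],"hand":45},{"xyz":[1,0,0],"turn":[0,0,0],"hand":45},{"xyz":[1,0,0],"turn":[0,0,0],"hand":45}])

```text
time_s: 7.75
position: [0.477, 0.3565, 0.0548]
ee_rot: [2.704, 1.57, 1.059]
ft_force: [-0.7, -0.6, 4.0]
gripper_width: 0.553
```

Emit:
send_rows(series=[{"xyz":[0.5,0,0],"turn":[0,0,0],"hand":45},{"xyz":[0.5,0,0],"turn":[0,0,0],"hand":45}])

```text
time_s: 7.95
position: [0.477, 0.3565, 0.0547]
ee_rot: [2.429, 1.57, 0.784]
ft_force: [-1.5, -1.2, 7.6]
gripper_width: 0.549
```

Emit:
send_rows(series=[{"xyz":[-0.5,0,0],"turn":[0,0,0],"hand":60},{"xyz":[-0.5,0,0],"turn":[0,0,0],"hand":75},{"xyz":[-0.5,0,0],"turn":[0,0,0],"hand":91},{"xyz":[-0.5,0,0],"turn":[0,0,0],"hand":91},{"xyz":[-0.5,0,0],"turn":[0,0,0],"hand":91}])

```text
time_s: 8.45
position: [0.477, 0.3564, 0.054]
ee_rot: [-1.23, 1.571, -2.875]
ft_force: [0.0, 0.4, -0.1]
gripper_width: 0.94
```

Emit:
send_rows(series=[{"xyz":[-20,0,0],"turn":[0,0,0],"hand":91},{"xyz":[-60,0,0],"turn":[0,0,0],"hand":91},{"xyz":[-100,0,0],"turn":[0,0,0],"hand":91},{"xyz":[-140,0,0],"turn":[0,0,0],"hand":91},{"xyz":[-170,0,0],"turn":[0,0,0],"hand":91}])

```text
time_s: 8.95
position: [0.4774, 0.3566, 0.227]
ee_rot: [2.173, 1.568, 0.528]
ft_force: [-0.2, -0.2, 0.7]
gripper_width: 0.991
```

```bash
python3 -c "
from h import *
go((.55,-.28,.225,-4.2))"
```

```text
t 8.95 pos [0.4774 0.3566 0.227 ] jaw -4.27 down [ 0.002  0.001 -1.   ] F [-0.2 -0.2  0.7] grip mm 91.2 q [0.51 0.48 1.35 0.   1.31 0.59]
 to (0.55, -0.28, 0.225) xyz [  1.3 119.8 629.5] n 641.0 turn [-0.1 -0.1 -0.1]
```

Emit:
send_rows(series=[{"xyz":[0,8,42],"turn":[0,0,0],"hand":91},{"xyz":[0,16,84],"turn":[0,0,0],"hand":91},{"xyz":[0,24,126],"turn":[0,0,0],"hand":91},{"xyz":[0,32,168],"turn":[0,0,0],"hand":91},{"xyz":[0,40,210],"turn":[0,0,0],"hand":91}])

```text
time_s: 9.45
position: [0.5012, 0.1424, 0.2243]
ee_rot: [1.907, 1.57, 0.262]
ft_force: [1.2, -0.4, -0.2]
gripper_width: 0.991
```

Emit:
send_rows(series=[{"xyz":[0,8,42],"turn":[0,0,0],"hand":91},{"xyz":[0,16,84],"turn":[0,0,0],"hand":91},{"xyz":[0,24,126],"turn":[0,0,0],"hand":91},{"xyz":[0,32,168],"turn":[0,0,0],"hand":91},{"xyz":[0,40,210],"turn":[0,0,0],"hand":91}])

```text
time_s: 9.95
position: [0.5254, -0.0701, 0.2243]
ee_rot: [1.751, 1.57, 0.105]
ft_force: [1.1, 0.1, -0.6]
gripper_width: 0.991
```

Emit:
send_rows(series=[{"xyz":[0,8,45],"turn":[0,0,0],"hand":91},{"xyz":[0,16,90],"turn":[0,0,0],"hand":91},{"xyz":[0,24,135],"turn":[0,0,0],"hand":91},{"xyz":[0,40,210],"turn":[0,0,0],"hand":91},{"xyz":[0,40,210],"turn":[0,0,0],"hand":91}])

```text
time_s: 10.45
position: [0.5495, -0.2847, 0.2238]
ee_rot: [0.22, 1.57, -1.428]
ft_force: [0.2, 1.4, 0.3]
gripper_width: 0.993
```

```bash
python3 -c "
from h import *
go((.5326,-.3632,.2,-4.2))
snap('wrist','w4'); crop('w4','b4',260,90,400,230,4)
print(proj('w4',[[.5326,-.3632,.093],[.5375,-.2954,.027],[.5326,-.3632,.003]]))"
```

```text
t 10.45 pos [ 0.5495 -0.2847  0.2238] jaw -4.42 down [ 0.    -0.001 -1.   ] F [0.2 1.4 0.3] grip mm 91.4 q [-0.6   0.53  1.28 -0.    1.33 -0.52]
 to (0.5326, -0.3632, 0.2) xyz [ 23.9 -10.8  79.6] n 84.0 turn [-0.2  0.1 -0. ]
[[318.35888417 271.55137388]
 [319.3221723  194.52884574]
 [320.46753161 239.38669013]]
```

View pics/b4.png

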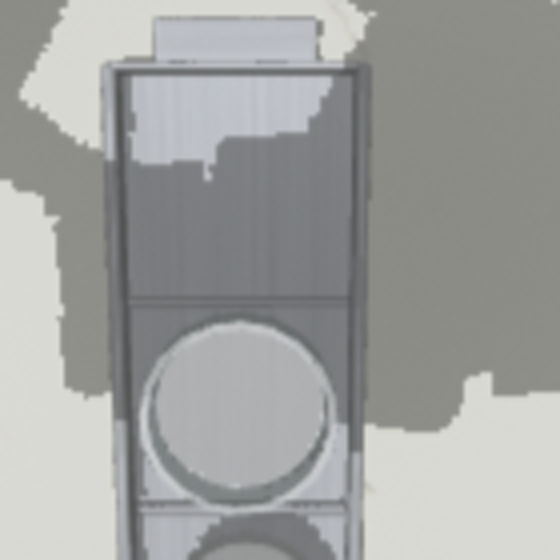

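```bash
python3 -c "
from h import *
for P in [[.5326,-.3632,.093],[.5326,-.3632,.073],[.5326,-.3632,.003],[.544,-.228,.003],[.544,-.228,.073]]:
  u=proj('t0',P)[0]; print(P,u,(u-[380,150])*8+3.5)
  u=proj('s0',P)[0]; print(P,u)
crop('s0','b5',350,220,440,310,6)"
```

```text
[0.5326, -0.3632, 0.093] [440.89346096 182.35569573] [490.64768767 262.34556583]
[0.5326, -0.3632, 0.093] [402.36855278 255.63053576]
[0.5326, -0.3632, 0.073] [439.58567448 183.84375644] [480.18539586 274.25005148]
[0.5326, -0.3632, 0.073] [401.63139547 261.3934721 ]
[0.5326, -0.3632, 0.003] [435.23756924 188.7914126 ] [445.4005539 313.8313008]
[0.5326, -0.3632, 0.003] [399.1417976  280.75578999]
[0.544, -0.228, 0.003] [397.72243727 186.31845976] [145.27949817 294.04767807]
[0.544, -0.228, 0.003] [374.15258531 255.28447319]
[0.544, -0.228, 0.073] [400.54659209 181.2792566 ] [167.87273673 253.73405282]
[0.544, -0.228, 0.073] [375.68265228 236.89427215]
```

View pics/b5.png

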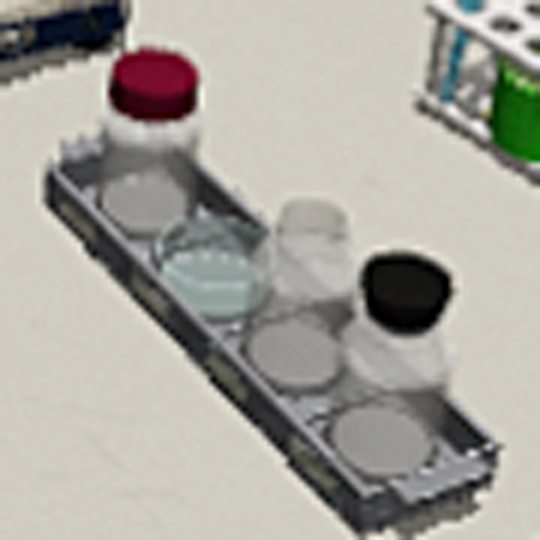

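Emit:
send_rows(series=[{"xyz":[0,-5,40],"turn":[0,0,0],"hand":91},{"xyz":[0,-10.5,79],"turn":[0,0,0],"hand":91},{"xyz":[30,-10.5,79],"turn":[0,0,0],"hand":91},{"xyz":[60,-10.5,79],"turn":[0,0,0],"hand":91},{"xyz":[80,-10.5,79],"turn":[0,0,0],"hand":91}])

```text
time_s: 11.0
position: [0.5325, -0.3584, 0.1417]
ee_rot: [-2.268, 1.568, 2.369]
ft_force: [0.1, 0.4, -0.2]
gripper_width: 0.99
```

Emit:
send_rows(series=[{"xyz":[0,0,0],"turn":[0,0,0],"hand":91},{"xyz":[25,0,0],"turn":[0,0,0],"hand":91},{"xyz":[50,0,0],"turn":[0,0,0],"hand":91},{"xyz":[70,0,0],"turn":[0,0,0],"hand":91},{"xyz":[80,0,0],"turn":[0,0,0],"hand":91}])

```text
time_s: 11.5
position: [0.5334, -0.3584, 0.0637]
ee_rot: [-2.308, 1.57, 2.331]
ft_force: [0.3, 0.6, 0.3]
gripper_width: 0.988
```

```bash
python3 -c "
from h import *
go((.533,-.363,.056,-4.2))"
```

```text
t 11.5 pos [ 0.5334 -0.3584  0.0637] jaw -4.25 down [-0.001  0.001 -1.   ] F [0.3 0.6 0.3] grip mm 90.9 q [-0.71  0.73  1.38  0.    1.03 -0.64]
 to (0.533, -0.363, 0.056) xyz [ 7.7 -0.1  4.6] n 9.0 turn [-0.1 -0.   0. ]
```

Emit:
send_rows(series=[{"xyz":[7.5,0,4],"turn":[0,0,0],"hand":91},{"xyz":[7.5,0,4],"turn":[0,0,0],"hand":91},{"xyz":[7.5,0,4],"turn":[0,0,0],"hand":65},{"xyz":[7.5,0,4],"turn":[0,0,0],"hand":58},{"xyz":[7.5,0,4],"turn":[0,0,0],"hand":45}], newtons=15)

```text
time_s: 12.0
position: [0.5335, -0.363, 0.0576]
ee_rot: [0.994, 1.569, -0.651]
ft_force: [-0.4, 0.5, -0.6]
gripper_width: 0.779
```

Emit:
send_rows(series=[{"xyz":[0,0,0],"turn":[0,0,0],"hand":45},{"xyz":[0,0,0],"turn":[0,0,0],"hand":45},{"xyz":[0,0,0],"turn":[0,0,0],"hand":45},{"xyz":[0,0,0],"turn":[0,0,0],"hand":45}])

```text
time_s: 12.4
position: [0.5333, -0.3628, 0.0569]
ee_rot: [1.26, 1.57, -0.385]
ft_force: [1.0, 0.1, 1.3]
gripper_width: 0.554
```

```bash
python3 -c "
from h import *
go((.533,-.363,.2,-4.2),(.475,.25,.2,-4.2))"
```

```text
t 12.4 pos [ 0.5333 -0.3628  0.0569] jaw -4.27 down [ 0.001 -0.    -1.   ] F [1.  0.1 1.3] grip mm 50.9 q [-0.72  0.74  1.38  0.    1.02 -0.64]
 to (0.533, -0.363, 0.2) xyz [-143.1   -0.2    0.2] n 143.0 turn [-0.1  0.  -0. ]
 to (0.475, 0.25, 0.2) xyz [   0.  -102.7 -607.1] n 616.0 turn [0. 0. 0.]
```

Emit:
send_rows(series=[{"xyz":[-10,0,0],"turn":[0,0,0],"hand":45},{"xyz":[-40,0,0],"turn":[0,0,0],"hand":45},{"xyz":[-80,0,0],"turn":[0,0,0],"hand":45},{"xyz":[-120,0,0],"turn":[0,0,0],"hand":45},{"xyz":[-145,0,0],"turn":[0,0,0],"hand":45}])

```text
time_s: 12.9
position: [0.5337, -0.3632, 0.2058]
ee_rot: [0.944, 1.567, -0.702]
ft_force: [-0.7, -0.6, -1.1]
gripper_width: 0.552
```

Emit:
send_rows(series=[{"xyz":[0,-4,-25],"turn":[0,0,0],"hand":45},{"xyz":[0,-11,-65],"turn":[0,0,0],"hand":45},{"xyz":[0,-19,-110],"turn":[0,0,0],"hand":45},{"xyz":[0,-26,-156],"turn":[0,0,0],"hand":45},{"xyz":[0,-34,-202],"turn":[0,0,0],"hand":45}])

```text
time_s: 13.4
position: [0.5137, -0.1571, 0.2023]
ee_rot: [1.682, 1.57, 0.036]
ft_force: [0.5, 0.8, -0.3]
gripper_width: 0.556
```

Emit:
send_rows(series=[{"xyz":[0,-7,-40],"turn":[0,0,0],"hand":45},{"xyz":[0,-14,-81],"turn":[0,0,0],"hand":45},{"xyz":[0,-20,-121],"turn":[0,0,0],"hand":45},{"xyz":[0,-27,-162],"turn":[0,0,0],"hand":45},{"xyz":[0,-34,-202],"turn":[0,0,0],"hand":45}])

```text
time_s: 13.9
position: [0.4949, 0.0468, 0.2024]
ee_rot: [1.701, 1.57, 0.056]
ft_force: [1.3, -0.5, -1.1]
gripper_width: 0.558
```

Emit:
send_rows(series=[{"xyz":[0,-8,-45],"turn":[0,0,0],"hand":45},{"xyz":[0,-15,-90],"turn":[0,0,0],"hand":45},{"xyz":[0,-23,-135],"turn":[0,0,0],"hand":45},{"xyz":[0,-34,-202],"turn":[0,0,0],"hand":45},{"xyz":[0,-34,-202],"turn":[0,0,0],"hand":45}])

```text
time_s: 14.4
position: [0.4755, 0.253, 0.2024]
ee_rot: [2.88, 1.569, 1.238]
ft_force: [0.1, -0.4, -0.6]
gripper_width: 0.555
```

```bash
python3 -c "
from h import *
go((.475,.25,.06,-4.2))"
```

```text
t 14.4 pos [0.4755 0.253  0.2024] jaw -4.08 down [ 0.     0.001 -1.   ] F [ 0.1 -0.4 -0.6] grip mm 51.0 q [0.35 0.4  1.55 0.   1.19 0.42]
 to (0.475, 0.25, 0.06) xyz [142.4  -0.3   3.2] n 142.0 turn [ 0.1 -0.1 -0. ]
```

Emit:
send_rows(series=[{"xyz":[40,0,2],"turn":[0,0,0],"hand":45},{"xyz":[80,0,2],"turn":[0,0,0],"hand":45},{"xyz":[115,0,2],"turn":[0,0,0],"hand":45},{"xyz":[135,0,2],"turn":[0,0,0],"hand":45},{"xyz":[142,0,2],"turn":[0,0,0],"hand":45}])

```text
time_s: 14.9
position: [0.4751, 0.2467, 0.058]
ee_rot: [-1.162, 1.567, -2.807]
ft_force: [0.3, -0.0, -0.3]
gripper_width: 0.556
```

Emit:
send_rows(series=[{"xyz":[0,0,0],"turn":[0,0,0],"hand":45},{"xyz":[1,0,0],"turn":[0,0,0],"hand":45},{"xyz":[2,0,0],"turn":[0,0,0],"hand":45},{"xyz":[2,0,0],"turn":[0,0,0],"hand":45}])

```text
time_s: 15.3
position: [0.4769, 0.2473, 0.0587]
ee_rot: [2.016, 1.569, 0.371]
ft_force: [0.2, -0.0, -0.9]
gripper_width: 0.555
```

Emit:
send_rows(series=[{"xyz":[1,0,0],"turn":[0,0,0],"hand":45},{"xyz":[2,0,0],"turn":[0,0,0],"hand":45},{"xyz":[2,0,0],"turn":[0,0,0],"hand":45}])

```text
time_s: 15.6
position: [0.4765, 0.2472, 0.0559]
ee_rot: [2.169, 1.57, 0.524]
ft_force: [0.2, 0.7, 0.6]
gripper_width: 0.556
```

Emit:
send_rows(series=[{"xyz":[0.5,0,0],"turn":[0,0,0],"hand":45},{"xyz":[0.5,0,0],"turn":[0,0,0],"hand":45}])

```text
time_s: 15.8
position: [0.4765, 0.2473, 0.0558]
ee_rot: [2.144, 1.57, 0.498]
ft_force: [-1.6, -0.4, 4.9]
gripper_width: 0.554
```

Emit:
send_rows(series=[{"xyz":[0.5,0,0],"turn":[0,0,0],"hand":45},{"xyz":[0.5,0,0],"turn":[0,0,0],"hand":45}])

```text
time_s: 16.0
position: [0.4766, 0.2473, 0.0558]
ee_rot: [2.07, 1.57, 0.425]
ft_force: [-2.2, -1.7, 9.9]
gripper_width: 0.554
```

Emit:
send_rows(series=[{"xyz":[-0.5,0,0],"turn":[0,0,0],"hand":60},{"xyz":[-0.5,0,0],"turn":[0,0,0],"hand":75},{"xyz":[-0.5,0,0],"turn":[0,0,0],"hand":91},{"xyz":[-0.5,0,0],"turn":[0,0,0],"hand":91},{"xyz":[-0.5,0,0],"turn":[0,0,0],"hand":91}])

```text
time_s: 16.5
position: [0.4763, 0.2471, 0.0551]
ee_rot: [-1.468, 1.571, -3.113]
ft_force: [-0.9, -0.5, -0.4]
gripper_width: 0.941
```

Emit:
send_rows(series=[{"xyz":[-20,0,0],"turn":[0,0,0],"hand":91},{"xyz":[-60,0,0],"turn":[0,0,0],"hand":91},{"xyz":[-100,0,0],"turn":[0,0,0],"hand":91},{"xyz":[-140,0,0],"turn":[0,0,0],"hand":91},{"xyz":[-170,0,0],"turn":[0,0,0],"hand":91}])

```text
time_s: 17.0
position: [0.4767, 0.2473, 0.2279]
ee_rot: [2.025, 1.568, 0.38]
ft_force: [0.8, 0.1, 0.1]
gripper_width: 0.99
```

```bash
python3 -c "
from h import *
go((.49,.05,.226,-34),(.51,-.13,.226,-64),(.5374,-.2942,.2,-94.2))"
```

```text
t 17.0 pos [0.4767 0.2473 0.2279] jaw -4.27 down [ 0.002  0.001 -1.   ] F [0.8 0.1 0.1] grip mm 91.0 q [0.34 0.38 1.52 0.   1.24 0.41]
 to (0.49, 0.05, 0.226) xyz [  1.7  27.9 195.8] n 198.0 turn [29.7 -0.1 -0.1]
 to (0.51, -0.13, 0.226) xyz [  0.  117.2 138. ] n 181.0 turn [30.  0.  0.]
 to (0.5374, -0.2942, 0.2) xyz [ 26.  159.6  47.4] n 168.0 turn [30.2  0.   0. ]
```

Emit:
send_rows(series=[{"xyz":[0,6,40],"turn":[6,0,0],"hand":91},{"xyz":[0,11,79],"turn":[12,0,0],"hand":91},{"xyz":[0,17,118],"turn":[18,0,0],"hand":91},{"xyz":[0,22,157],"turn":[24,0,0],"hand":91},{"xyz":[0,28,196],"turn":[29.7,0,0],"hand":91}])

```text
time_s: 17.5
position: [0.4894, 0.0482, 0.2252]
ee_rot: [2.998, 1.571, 0.83]
ft_force: [1.1, -1.0, -0.5]
gripper_width: 0.993
```

Emit:
send_rows(series=[{"xyz":[0,24,28],"turn":[6,0,0],"hand":91},{"xyz":[0,47,55],"turn":[12,0,0],"hand":91},{"xyz":[0,70,83],"turn":[18,0,0],"hand":91},{"xyz":[0,94,110],"turn":[24,0,0],"hand":91},{"xyz":[0,117,138],"turn":[30,0,0],"hand":91}])

```text
time_s: 18.0
position: [0.5096, -0.1317, 0.2252]
ee_rot: [-2.575, 1.571, 1.016]
ft_force: [1.0, -0.6, 0.4]
gripper_width: 0.992
```

Emit:
send_rows(series=[{"xyz":[6,40,12],"turn":[8,0,0],"hand":91},{"xyz":[13,80,24],"turn":[16,0,0],"hand":91},{"xyz":[20,120,36],"turn":[24,0,0],"hand":91},{"xyz":[26,160,47.5],"turn":[30,0,0],"hand":91},{"xyz":[26,160,47.5],"turn":[30,0,0],"hand":91}])

```text
time_s: 18.5
position: [0.5366, -0.2995, 0.1973]
ee_rot: [0.508, 1.569, -2.71]
ft_force: [0.7, 0.7, 0.9]
gripper_width: 0.99
```

Emit:
send_rows(series=[{"xyz":[0,0,0],"turn":[0,0,0],"hand":80},{"xyz":[0,0,0],"turn":[0,0,0],"hand":80}])

```text
time_s: 18.7
position: [0.537, -0.2938, 0.1992]
ee_rot: [-1.053, 1.57, 2.021]
ft_force: [-0.1, 0.6, -0.3]
gripper_width: 0.887
```

```bash
python3 -c "
from h import *
go((.5374,-.2942,.12,-94.2),(.5374,-.2942,.026,-94.2))
s=snap('wrist','w5'); print(proj('w5',[[.5374,-.2942,.027]]))"
```

```text
t 18.7 pos [ 0.537  -0.2938  0.1992] jaw -93.88 down [-0.     0.001 -1.   ] F [-0.1  0.6 -0.3] grip mm 81.6 q [-0.63  0.54  1.34  0.    1.27  1.01]
 to (0.5374, -0.2942, 0.12) xyz [79.2  0.4 -0.4] n 79.0 turn [0.3 0.  0. ]
 to (0.5374, -0.2942, 0.026) xyz [94.  0.  0.] n 94.0 turn [0. 0. 0.]
[[327.73637835 188.36144547]]
```

View pics/w5.png

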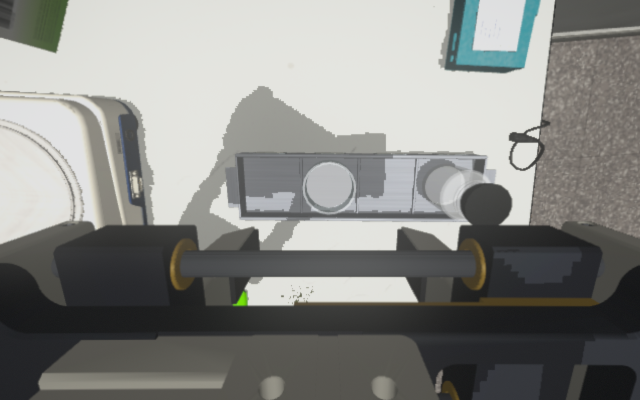

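Emit:
send_rows(series=[{"xyz":[20,2,0],"turn":[0.3,0,0],"hand":80},{"xyz":[60,2,0],"turn":[0.3,0,0],"hand":80},{"xyz":[100,2,0],"turn":[0.3,0,0],"hand":80},{"xyz":[130,2,0],"turn":[0.3,0,0],"hand":80},{"xyz":[130,2,0],"turn":[0.3,0,0],"hand":80}])

```text
time_s: 19.25
position: [0.5349, -0.2939, 0.0655]
ee_rot: [-0.574, 1.562, 2.495]
ft_force: [-0.5, 0.5, 0.6]
gripper_width: 0.874
```

Emit:
send_rows(series=[{"xyz":[12,0,0],"turn":[0,0,0],"hand":80},{"xyz":[24,0,0],"turn":[0,0,0],"hand":80},{"xyz":[36,0,0],"turn":[0,0,0],"hand":80},{"xyz":[36,0,0],"turn":[0,0,0],"hand":80},{"xyz":[36,0,0],"turn":[0,0,0],"hand":80}])

```text
time_s: 19.75
position: [0.5371, -0.2969, 0.0333]
ee_rot: [-2.375, 1.571, 0.692]
ft_force: [0.3, 0.2, 0.8]
gripper_width: 0.867
```

```bash
python3 -c "
from h import *
go((.5374,-.2957,.026,-94.2))"
```

```text
t 19.75 pos [ 0.5371 -0.2969  0.0333] jaw -94.27 down [ 0.  0. -1.] F [0.3 0.2 0.8] grip mm 79.8 q [-0.63  0.72  1.5   0.    0.92  1.02]
 to (0.5374, -0.2957, 0.026) xyz [ 7.3 -1.2 -0.2] n 7.0 turn [-0.1 -0.   0. ]
```

Emit:
send_rows(series=[{"xyz":[4,-1,0],"turn":[0,0,0],"hand":80},{"xyz":[7,-1,0],"turn":[0,0,0],"hand":80},{"xyz":[7,-1,0],"turn":[0,0,0],"hand":80},{"xyz":[7,-1,0],"turn":[0,0,0],"hand":68},{"xyz":[7,-1,0],"turn":[0,0,0],"hand":55}], newtons=12)

```text
time_s: 20.25
position: [0.5372, -0.2959, 0.0263]
ee_rot: [2.892, 1.571, -0.324]
ft_force: [0.0, 1.1, -0.6]
gripper_width: 0.745
```

Emit:
send_rows(series=[{"xyz":[0,0,0],"turn":[0,0,0],"hand":55},{"xyz":[0,0,0],"turn":[0,0,0],"hand":55},{"xyz":[0,0,0],"turn":[0,0,0],"hand":55},{"xyz":[0,0,0],"turn":[0,0,0],"hand":55}])

```text
time_s: 20.65
position: [0.5372, -0.2959, 0.0263]
ee_rot: [2.909, 1.571, -0.307]
ft_force: [0.9, 0.0, 0.5]
gripper_width: 0.648
```

```bash
python3 -c "
from h import *
go((.5374,-.2957,.2,-94.2),(.561,.013,.2,-94.2))
print(atz('w5',(0,0),.0))
crop('w2','b6',270,55,480,235,3.5)"
```

```text
t 20.65 pos [ 0.5372 -0.2959  0.0263] jaw -94.27 down [ 0. -0. -1.] F [0.9 0.  0.5] grip mm 59.7 q [-0.63  0.73  1.5   0.    0.9   1.02]
 to (0.5374, -0.2957, 0.2) xyz [-173.7   -0.2   -0.2] n 174.0 turn [-0.1 -0.  -0. ]
 to (0.561, 0.013, 0.2) xyz [   0.  -309.6   -0.9] n 310.0 turn [0. 0. 0.]
[0.75294512 0.03065659 0.        ]
```

View pics/b6.png

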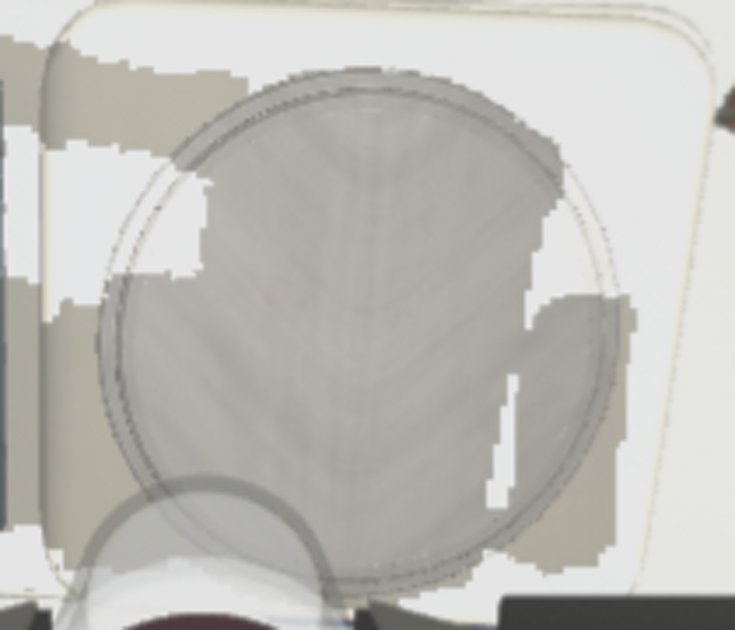

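```bash
python3 -c "
from h import *
A=lambda X,Y:(270+(X+.5)/3.5-.5,55+(Y+.5)/3.5-.5)
for l,r,t,b in [(98,618,68,596),(118,605,88,580)]:
  L,Rr,T,B=[atz('w2',A(*p),.079) for p in [(l,(t+b)/2),(r,(t+b)/2),((l+r)/2,t),((l+r)/2,b)]]
  print(np.linalg.norm(L-Rr),np.linalg.norm(T-B),(L+Rr)/2,(T+B)/2)"
```

```text
0.13458454033108466 0.1354349654039038 [0.56237722 0.01481495 0.079     ] [0.56230822 0.01042    0.079     ]
0.12610766110294763 0.12626612426268186 [0.56327548 0.01423772 0.079     ] [0.56322067 0.01041803 0.079     ]
```

Emit:
send_rows(series=[{"xyz":[-5,0,0],"turn":[0,0,0],"hand":55},{"xyz":[-20,0,0],"turn":[0,0,0],"hand":55},{"xyz":[-60,0,0],"turn":[0,0,0],"hand":55},{"xyz":[-100,0,0],"turn":[0,0,0],"hand":55},{"xyz":[-140,0,0],"turn":[0,0,0],"hand":55}])

```text
time_s: 21.15
position: [0.537, -0.2957, 0.1689]
ee_rot: [2.724, 1.57, -0.492]
ft_force: [1.0, -1.0, -1.9]
gripper_width: 0.65
```

Emit:
send_rows(series=[{"xyz":[-20,-10,0],"turn":[0,0,0],"hand":55},{"xyz":[-30,-40,0],"turn":[0,0,0],"hand":55},{"xyz":[-30,-80,0],"turn":[0,0,0],"hand":55},{"xyz":[-30,-120,0],"turn":[0,0,0],"hand":55},{"xyz":[-30,-160,0],"turn":[0,0,0],"hand":55}])

```text
time_s: 21.65
position: [0.5489, -0.1349, 0.1977]
ee_rot: [2.945, 1.569, -0.271]
ft_force: [0.5, 0.3, -1.2]
gripper_width: 0.646
```

Emit:
send_rows(series=[{"xyz":[0,-40,0],"turn":[0,0,0],"hand":55},{"xyz":[0,-80,0],"turn":[0,0,0],"hand":55},{"xyz":[0,-120,0],"turn":[0,0,0],"hand":55},{"xyz":[0,-150,0],"turn":[0,0,0],"hand":55},{"xyz":[0,-150,0],"turn":[0,0,0],"hand":55}])

```text
time_s: 22.15
position: [0.5601, 0.017, 0.1975]
ee_rot: [-2.416, 1.569, 0.655]
ft_force: [0.2, -0.5, 0.1]
gripper_width: 0.652
```

Emit:
send_rows(series=[{"xyz":[0,7,-2],"turn":[0,0,0],"hand":55},{"xyz":[25,7,-2],"turn":[0,0,0],"hand":55},{"xyz":[50,7,-2],"turn":[0,0,0],"hand":55},{"xyz":[75,7,-2],"turn":[0,0,0],"hand":55},{"xyz":[87,7,-2],"turn":[0,0,0],"hand":55}])

```text
time_s: 22.65
position: [0.5607, 0.0044, 0.1076]
ee_rot: [0.059, 1.568, 3.124]
ft_force: [-0.7, 0.3, -1.5]
gripper_width: 0.645
```

Emit:
send_rows(series=[{"xyz":[0,0,0],"turn":[0,0,0],"hand":55},{"xyz":[0,0,0],"turn":[0,0,0],"hand":55},{"xyz":[0,0,0],"turn":[0,0,0],"hand":55}])

```text
time_s: 22.95
position: [0.5626, 0.0057, 0.1106]
ee_rot: [3.103, 1.568, -0.113]
ft_force: [0.3, -0.5, -1.0]
gripper_width: 0.651
```

```bash
python3 -c "
from h import *
go((.5615,.010,.104,-94.2))"
```

```text
t 22.95 pos [0.5626 0.0057 0.1106] jaw -94.29 down [ 0.003 -0.    -1.   ] F [ 0.3 -0.5 -1. ] grip mm 59.9 q [-0.13  0.54  1.6   0.    1.    1.52]
 to (0.5615, 0.01, 0.104) xyz [ 6.6 -4.2  1.4] n 8.0 turn [-0.1 -0.2 -0. ]
```

Emit:
send_rows(series=[{"xyz":[3,-4.5,1],"turn":[0,-0.2,0],"hand":55},{"xyz":[6.5,-4.5,1],"turn":[0,-0.2,0],"hand":55},{"xyz":[6.5,-4.5,1],"turn":[0,-0.2,0],"hand":55},{"xyz":[6.5,-4.5,1],"turn":[0,-0.2,0],"hand":55}])

```text
time_s: 23.35
position: [0.5609, 0.0109, 0.1027]
ee_rot: [-0.021, 1.567, 3.047]
ft_force: [0.5, 1.0, 0.3]
gripper_width: 0.651
```

Emit:
send_rows(series=[{"xyz":[0.5,0,0],"turn":[0,0,0],"hand":55},{"xyz":[1,0,0],"turn":[0,0,0],"hand":55},{"xyz":[1,0,0],"turn":[0,0,0],"hand":55}])

```text
time_s: 23.65
position: [0.5611, 0.0108, 0.1021]
ee_rot: [-0.034, 1.568, 3.033]
ft_force: [-1.5, 0.0, 3.0]
gripper_width: 0.654
```

Emit:
send_rows(series=[{"xyz":[0.5,0,0],"turn":[0,0,0],"hand":55},{"xyz":[0.5,0,0],"turn":[0,0,0],"hand":55}])

```text
time_s: 23.85
position: [0.5611, 0.0108, 0.1021]
ee_rot: [-0.015, 1.568, 3.052]
ft_force: [-2.8, 0.9, 7.1]
gripper_width: 0.651
```

Emit:
send_rows(series=[{"xyz":[-0.5,0,0],"turn":[0,0,0],"hand":63},{"xyz":[-0.5,0,0],"turn":[0,0,0],"hand":70},{"xyz":[-0.5,0,0],"turn":[0,0,0],"hand":80},{"xyz":[-0.5,0,0],"turn":[0,0,0],"hand":85},{"xyz":[-0.5,0,0],"turn":[0,0,0],"hand":85}])

```text
time_s: 24.35
position: [0.5609, 0.0108, 0.1016]
ee_rot: [-0.026, 1.567, 3.041]
ft_force: [-0.4, 0.0, -0.1]
gripper_width: 0.915
```

Emit:
send_rows(series=[{"xyz":[-10,0,0],"turn":[0,0,0],"hand":85},{"xyz":[-30,0,0],"turn":[0,0,0],"hand":85},{"xyz":[-60,0,0],"turn":[0,0,0],"hand":85},{"xyz":[-100,0,0],"turn":[0,0,0],"hand":85},{"xyz":[-140,0,0],"turn":[0,0,0],"hand":85}])

```text
time_s: 24.85
position: [0.5611, 0.0107, 0.2437]
ee_rot: [-0.032, 1.567, 3.035]
ft_force: [0.4, -0.3, 0.2]
gripper_width: 0.927
```

Emit:
send_rows(series=[{"xyz":[0,0,30],"turn":[0,0,0],"hand":60},{"xyz":[0,0,60],"turn":[0,0,0],"hand":60},{"xyz":[0,0,60],"turn":[0,0,0],"hand":60},{"xyz":[0,0,60],"turn":[0,0,0],"hand":60}])

```text
time_s: 25.25
position: [0.5019, 0.0152, 0.243]
ee_rot: [-0.015, 1.569, 3.052]
ft_force: [0.4, 0.1, 0.1]
gripper_width: 0.667
```

```bash
python3 -c "
from h import *
go((.56,.17,.2,-94.2),(.598,.334,.2,-94.2))
s=snap('wrist','w7');  print(proj('w7',[[.5611,.0108,.103],[.5615,.0100,.079]])); crop('w7','b7',220,80,440,230,3.5)"
```

```text
t 25.25 pos [0.5019 0.0152 0.243 ] jaw -94.27 down [-0.001  0.    -1.   ] F [0.4 0.1 0.1] grip mm 61.3 q [-0.12  0.3   1.59 -0.    1.26  1.52]
 to (0.56, 0.17, 0.2) xyz [  42.9 -158.7  -46.5] n 171.0 turn [-0.1  0.1  0. ]
 to (0.598, 0.334, 0.2) xyz [   0.  -166.3  -25.9] n 168.0 turn [0. 0. 0.]
[[327.136726   134.84938187]
 [327.91334553 133.88859277]]
```

View pics/b7.png

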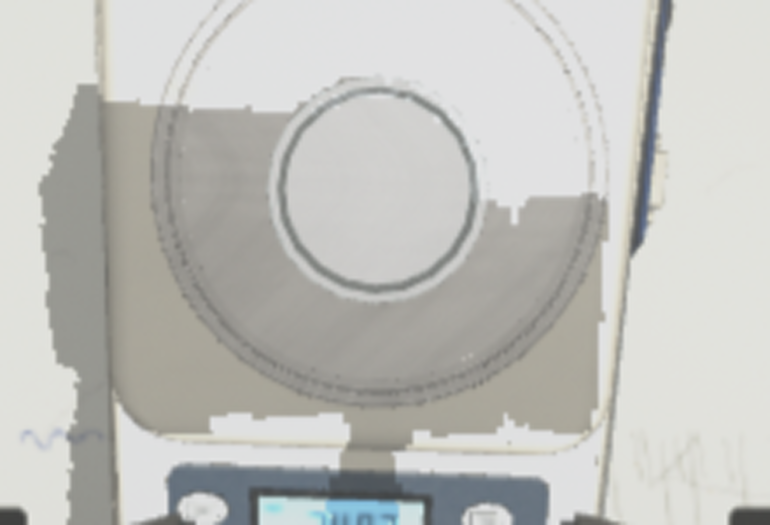

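Emit:
send_rows(series=[{"xyz":[0,-35,-2],"turn":[0,0,0],"hand":60},{"xyz":[0,-75,-4],"turn":[0,0,0],"hand":60},{"xyz":[0,-115,-6],"turn":[0,0,0],"hand":60},{"xyz":[0,-155,-7],"turn":[0,0,0],"hand":60},{"xyz":[0,-195,-8],"turn":[0,0,0],"hand":60}])

```text
time_s: 25.8
position: [0.5252, 0.2108, 0.2417]
ee_rot: [-0.052, 1.568, 3.015]
ft_force: [1.2, -0.4, -0.3]
gripper_width: 0.656
```

Emit:
send_rows(series=[{"xyz":[20,-40,-2],"turn":[0,0,0],"hand":60},{"xyz":[43,-80,-4],"turn":[0,0,0],"hand":60},{"xyz":[43,-126,-6],"turn":[0,0,0],"hand":60},{"xyz":[43,-126,-6],"turn":[0,0,0],"hand":60},{"xyz":[43,-126,-6],"turn":[0,0,0],"hand":60}])

```text
time_s: 26.3
position: [0.5397, 0.3352, 0.1979]
ee_rot: [0.158, 1.567, -3.056]
ft_force: [0.6, -0.2, 0.4]
gripper_width: 0.654
```

```bash
python3 -c "
from h import *
go((.598,.334,.1,-94.2))
s=snap('wrist','w8');  print(proj('w8',[[.598,.334,.012],[.598,.334,.036]])); crop('w8','b8',240,100,420,230,4)"
```

```text
t 26.3 pos [0.5397 0.3352 0.1979] jaw -94.16 down [-0.004 -0.    -1.   ] F [ 0.6 -0.2  0.4] grip mm 60.2 q [0.43 0.58 1.26 0.   1.3  2.08]
 to (0.598, 0.334, 0.1) xyz [ 97.7  -3.1 -58.6] n 114.0 turn [ 0.   0.2 -0. ]
[[324.46107853 134.53027469]
 [324.22440501 135.07805689]]
```

View pics/b8.png

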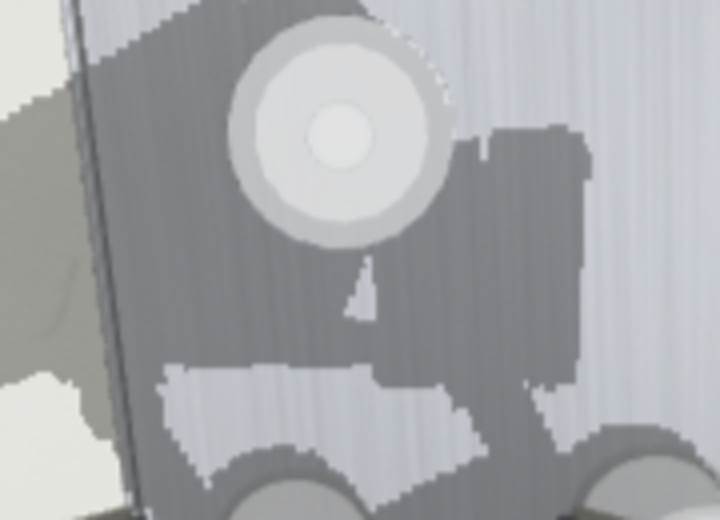

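Emit:
send_rows(series=[{"xyz":[20,-2.7,-40],"turn":[0,0.2,0],"hand":60},{"xyz":[50,-2.7,-60],"turn":[0,0.2,0],"hand":60},{"xyz":[90,-2.7,-60],"turn":[0,0.2,0],"hand":60},{"xyz":[120,-2.7,-60],"turn":[0,0.2,0],"hand":60},{"xyz":[120,-2.7,-60],"turn":[0,0.2,0],"hand":60}])

```text
time_s: 26.85
position: [0.597, 0.3296, 0.074]
ee_rot: [0.491, 1.561, -2.728]
ft_force: [-0.2, -0.5, -1.2]
gripper_width: 0.654
```

Emit:
send_rows(series=[{"xyz":[10,0,0],"turn":[0,0,0],"hand":60},{"xyz":[20,0,0],"turn":[0,0,0],"hand":60},{"xyz":[30,0,0],"turn":[0,0,0],"hand":60},{"xyz":[35,0,0],"turn":[0,0,0],"hand":60},{"xyz":[35,0,0],"turn":[0,0,0],"hand":60}])

```text
time_s: 27.35
position: [0.5986, 0.3325, 0.0431]
ee_rot: [0.443, 1.57, -2.773]
ft_force: [0.7, 0.1, 0.3]
gripper_width: 0.648
```

Emit:
send_rows(series=[{"xyz":[0,0,0],"turn":[0,0,0],"hand":50},{"xyz":[0,0,0],"turn":[0,0,0],"hand":50},{"xyz":[0,0,0],"turn":[0,0,0],"hand":50}])

```text
time_s: 27.65
position: [0.5992, 0.3327, 0.0442]
ee_rot: [-2.595, 1.57, 0.472]
ft_force: [0.3, -0.0, -1.3]
gripper_width: 0.545
```

```bash
python3 -c "
from h import *
go((.5997,.3335,.033,-94.2))"
```

```text
t 27.65 pos [0.5992 0.3327 0.0442] jaw -94.26 down [ 0.001  0.    -1.   ] F [ 0.3 -0.  -1.3] grip mm 50.1 q [0.4  0.82 1.25 0.   1.07 2.04]
 to (0.5997, 0.3335, 0.033) xyz [11.2 -0.8 -0.4] n 11.0 turn [-0.1 -0.   0. ]
```

Emit:
send_rows(series=[{"xyz":[6,-0.8,-0.4],"turn":[0,0,0],"hand":50},{"xyz":[11,-0.8,-0.4],"turn":[0,0,0],"hand":50},{"xyz":[11,-0.8,-0.4],"turn":[0,0,0],"hand":40},{"xyz":[11,-0.8,-0.4],"turn":[0,0,0],"hand":30},{"xyz":[11,-0.8,-0.4],"turn":[0,0,0],"hand":24}], newtons=10)

```text
time_s: 28.15
position: [0.5995, 0.3333, 0.0327]
ee_rot: [-2.182, 1.571, 0.885]
ft_force: [0.3, 0.9, -0.1]
gripper_width: 0.331
```

Emit:
send_rows(series=[{"xyz":[0,0,0],"turn":[0,0,0],"hand":20},{"xyz":[0,0,0],"turn":[0,0,0],"hand":12},{"xyz":[0,0,0],"turn":[0,0,0],"hand":12},{"xyz":[0,0,0],"turn":[0,0,0],"hand":12},{"xyz":[0,0,0],"turn":[0,0,0],"hand":12}])

```text
time_s: 28.65
position: [0.5995, 0.3333, 0.0329]
ee_rot: [-2.61, 1.57, 0.457]
ft_force: [-0.1, 0.1, 1.1]
gripper_width: 0.187
```

```bash
python3 -c "
from h import *
go((.5997,.3335,.2,-94.2),(.5618,.0106,.2,-94.2))"
```

```text
t 28.65 pos [0.5995 0.3333 0.0329] jaw -94.27 down [ 0.  0. -1.] F [-0.1  0.1  1.1] grip mm 17.2 q [0.4  0.83 1.26 0.   1.05 2.04]
 to (0.5997, 0.3335, 0.2) xyz [-167.1   -0.2   -0.2] n 167.0 turn [-0.1 -0.   0. ]
 to (0.5618, 0.0106, 0.2) xyz [ -0.  324.8  14.1] n 325.0 turn [0. 0. 0.]
```

Emit:
send_rows(series=[{"xyz":[-10,0,0],"turn":[0,0,0],"hand":12},{"xyz":[-40,0,0],"turn":[0,0,0],"hand":12},{"xyz":[-80,0,0],"turn":[0,0,0],"hand":12},{"xyz":[-120,0,0],"turn":[0,0,0],"hand":12},{"xyz":[-165,0,0],"turn":[0,0,0],"hand":12}])

```text
time_s: 29.15
position: [0.5988, 0.333, 0.1993]
ee_rot: [0.423, 1.57, -2.794]
ft_force: [1.8, -0.5, -0.6]
gripper_width: 0.191
```

Emit:
send_rows(series=[{"xyz":[0,20,1],"turn":[0,0,0],"hand":12},{"xyz":[0,55,3],"turn":[0,0,0],"hand":12},{"xyz":[0,90,4],"turn":[0,0,0],"hand":12},{"xyz":[0,130,6],"turn":[0,0,0],"hand":12},{"xyz":[0,170,8],"turn":[0,0,0],"hand":12}])

```text
time_s: 29.65
position: [0.5783, 0.1631, 0.1984]
ee_rot: [-2.91, 1.57, 0.158]
ft_force: [0.5, -0.4, -0.3]
gripper_width: 0.19
```

Emit:
send_rows(series=[{"xyz":[0,40,2],"turn":[0,0,0],"hand":12},{"xyz":[0,80,3],"turn":[0,0,0],"hand":12},{"xyz":[0,120,5],"turn":[0,0,0],"hand":12},{"xyz":[0,155,6],"turn":[0,0,0],"hand":12},{"xyz":[0,155,6],"turn":[0,0,0],"hand":12}])

```text
time_s: 30.15
position: [0.5609, 0.0063, 0.1985]
ee_rot: [2.04, 1.569, -1.181]
ft_force: [-0.1, 0.5, -0.8]
gripper_width: 0.188
```

Emit:
send_rows(series=[{"xyz":[0,0,0],"turn":[0,0,0],"hand":12},{"xyz":[20,0,0],"turn":[0,0,0],"hand":12},{"xyz":[35,0,0],"turn":[0,0,0],"hand":12},{"xyz":[50,0,0],"turn":[0,0,0],"hand":12},{"xyz":[50,0,0],"turn":[0,0,0],"hand":12}])

```text
time_s: 30.65
position: [0.5602, 0.0118, 0.146]
ee_rot: [-0.14, 1.567, 2.929]
ft_force: [-0.6, 0.1, -0.3]
gripper_width: 0.189
```

```bash
python3 -c "
from h import *
go((.5617,.0107,.140,-94.2))"
```

```text
t 30.65 pos [0.5602 0.0118 0.146 ] jaw -94.17 down [-0.004  0.001 -1.   ] F [-0.6  0.1 -0.3] grip mm 17.4 q [-0.12  0.5   1.56  0.    1.08  1.53]
 to (0.5617, 0.0107, 0.14) xyz [ 6.   1.  -1.7] n 6.0 turn [0.  0.2 0. ]
```

Emit:
send_rows(series=[{"xyz":[2,1,-1],"turn":[0,0.1,0],"hand":12},{"xyz":[6,1,-1],"turn":[0,0.1,0],"hand":12},{"xyz":[6,1,-1],"turn":[0,0.1,0],"hand":12},{"xyz":[6,1,-1],"turn":[0,0.1,0],"hand":12}])

```text
time_s: 31.05
position: [0.5623, 0.0092, 0.142]
ee_rot: [-3.092, 1.568, -0.025]
ft_force: [-1.5, 0.4, -0.6]
gripper_width: 0.194
```

```bash
python3 -c "
from h import *
go((.5617,.0107,.130,-94.2))"
```

```text
t 31.05 pos [0.5623 0.0092 0.142 ] jaw -94.27 down [ 0.002 -0.    -1.   ] F [-1.5  0.4 -0.6] grip mm 17.9 q [-0.12  0.51  1.56  0.    1.07  1.53]
 to (0.5617, 0.0107, 0.13) xyz [12.  -1.4  0.8] n 12.0 turn [-0.1 -0.1  0. ]
```

Emit:
send_rows(series=[{"xyz":[3,-1.4,0.5],"turn":[0,-0.1,0],"hand":12},{"xyz":[6,-1.4,0.5],"turn":[0,-0.1,0],"hand":12},{"xyz":[9,-1.4,0.5],"turn":[0,-0.1,0],"hand":12},{"xyz":[12,-1.4,0.5],"turn":[0,-0.1,0],"hand":12},{"xyz":[12,-1.4,0.5],"turn":[0,-0.1,0],"hand":12}])

```text
time_s: 31.55
position: [0.5615, 0.0106, 0.1291]
ee_rot: [-0.136, 1.57, 2.931]
ft_force: [0.3, 0.6, -0.1]
gripper_width: 0.19
```

Emit:
send_rows(series=[{"xyz":[0,0,0],"turn":[0,0,0],"hand":12},{"xyz":[0,0,0],"turn":[0,0,0],"hand":12}])

```text
time_s: 31.75
position: [0.5619, 0.0106, 0.1298]
ee_rot: [-2.806, 1.571, 0.261]
ft_force: [0.8, -0.3, -1.7]
gripper_width: 0.189
```

Emit:
send_rows(series=[{"xyz":[1,0,0],"turn":[0,0,0],"hand":12},{"xyz":[1.5,0,0],"turn":[0,0,0],"hand":12},{"xyz":[1.5,0,0],"turn":[0,0,0],"hand":12}])

```text
time_s: 32.05
position: [0.5618, 0.0106, 0.1281]
ee_rot: [-0.761, 1.571, 2.306]
ft_force: [-0.3, -0.0, -0.6]
gripper_width: 0.19
```

Emit:
send_rows(series=[{"xyz":[0.5,0,0],"turn":[0,0,0],"hand":12},{"xyz":[0.5,0,0],"turn":[0,0,0],"hand":12}])

```text
time_s: 32.25
position: [0.5618, 0.0106, 0.1277]
ee_rot: [-2.456, 1.571, 0.611]
ft_force: [-0.3, -0.8, -1.1]
gripper_width: 0.194
```

Emit:
send_rows(series=[{"xyz":[0.5,0,0],"turn":[0,0,0],"hand":12},{"xyz":[0.5,0,0],"turn":[0,0,0],"hand":12}])

```text
time_s: 32.45
position: [0.5619, 0.0106, 0.1276]
ee_rot: [-3.055, 1.57, 0.012]
ft_force: [-2.0, -0.9, 2.9]
gripper_width: 0.19
```

Emit:
send_rows(series=[{"xyz":[0,0,0],"turn":[0,0,0],"hand":20},{"xyz":[-0.5,0,0],"turn":[0,0,0],"hand":26},{"xyz":[-0.5,0,0],"turn":[0,0,0],"hand":36},{"xyz":[-0.5,0,0],"turn":[0,0,0],"hand":46},{"xyz":[-0.5,0,0],"turn":[0,0,0],"hand":50}])

```text
time_s: 32.95
position: [0.5618, 0.0106, 0.1276]
ee_rot: [-0.538, 1.571, 2.529]
ft_force: [-0.1, 0.0, 0.2]
gripper_width: 0.497
```

Emit:
send_rows(series=[{"xyz":[-10,0,0],"turn":[0,0,0],"hand":50},{"xyz":[-40,0,0],"turn":[0,0,0],"hand":50},{"xyz":[-80,0,0],"turn":[0,0,0],"hand":50},{"xyz":[-115,0,0],"turn":[0,0,0],"hand":50},{"xyz":[-115,0,0],"turn":[0,0,0],"hand":50}])

```text
time_s: 33.45
position: [0.5642, 0.0104, 0.2489]
ee_rot: [3.107, 1.56, -0.109]
ft_force: [1.5, -0.9, 0.4]
gripper_width: 0.543
```

Emit:
send_rows(series=[{"xyz":[0,0,30],"turn":[0,0,0],"hand":91},{"xyz":[0,0,70],"turn":[0,0,0],"hand":91},{"xyz":[0,0,70],"turn":[0,0,0],"hand":91},{"xyz":[0,0,70],"turn":[0,0,0],"hand":91}])

```text
time_s: 33.85
position: [0.4918, 0.0159, 0.2432]
ee_rot: [-3.086, 1.57, -0.018]
ft_force: [-0.1, -0.1, 0.4]
gripper_width: 0.84
```

```bash
python3 -c "
from h import *
go((.488,.13,.24,-64),(.477,.3565,.24,-4.2))
s=snap('wrist','w9');snap('side','s9')
print(proj('w9',[[.5618,.0106,.107],[.5618,.0106,.131]]),proj('s9',[[.5618,.0106,.107],[.5618,.0106,.131]]))
a=cv2.resize(cv2.imread('pics/w9.png')[60:220,220:440],None,fx=2.2,fy=2.2)
b=cv2.resize(cv2.imread('pics/s9.png')[170:230,290:370],(469,352),interpolation=cv2.INTER_CUBIC)
cv2.imwrite('pics/c9.png',cv2.resize(np.hstack([a,b]),None,fx=.82,fy=.82))"
```

```text
t 33.85 pos [0.4918 0.0159 0.2432] jaw -94.27 down [ 0.001 -0.    -1.   ] F [-0.1 -0.1  0.4] grip mm 77.2 q [-0.12  0.28  1.61  0.    1.25  1.52]
 to (0.488, 0.13, 0.24) xyz [   3.2 -113.5   12.3] n 114.0 turn [-30.3  -0.1  -0. ]
 to (0.477, 0.3565, 0.24) xyz [  -0.  -208.4  -89.4] n 227.0 turn [-59.8   0.    0. ]
[[327.20596555 123.48890132]
 [327.16210836 122.95363908]] [[339.27191237 194.56424288]
 [339.4275707  188.47878502]]
```

View pics/c9.png

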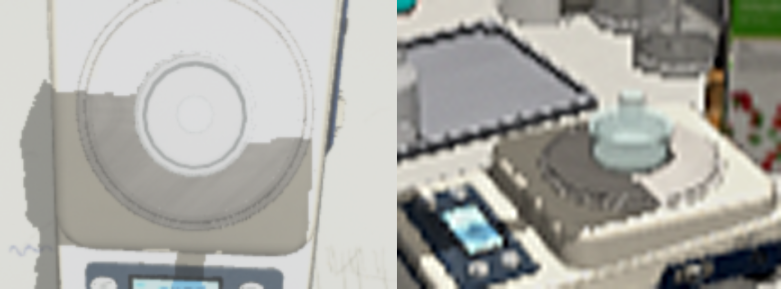

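```bash
python3 -c "
from h import *
go((.488,.09,.243,-64),(.482,.17,.243,-34),(.4765,.2473,.2,-4.25))"
```

```text
t 33.95 pos [0.4931 0.0156 0.2431] jaw -94.27 down [ 0.002 -0.    -1.   ] F [0.9 0.3 0.7] grip mm 85.2 q [-0.12  0.28  1.61  0.    1.25  1.52]
 to (0.488, 0.09, 0.243) xyz [  0.1 -73.8  10.6] n 75.0 turn [-30.3  -0.1  -0. ]
 to (0.482, 0.17, 0.243) xyz [ -0.  -74.5 -29.7] n 80.0 turn [-30.   0.   0.]
 to (0.4765, 0.2473, 0.2) xyz [ 43.  -47.8 -61. ] n 89.0 turn [-29.8   0.    0. ]
```

Emit:
send_rows(series=[{"xyz":[0,-15,2],"turn":[-6,0,0],"hand":91},{"xyz":[0,-30,4],"turn":[-12,0,0],"hand":91},{"xyz":[0,-45,6],"turn":[-18,0,0],"hand":91},{"xyz":[0,-60,8],"turn":[-24,0,0],"hand":91},{"xyz":[0,-74,10.5],"turn":[-30,0,0],"hand":91}])

```text
time_s: 34.45
position: [0.4882, 0.091, 0.2425]
ee_rot: [2.992, 1.57, 0.304]
ft_force: [-0.1, -0.3, 0.3]
gripper_width: 0.991
```

Emit:
send_rows(series=[{"xyz":[0,-15,-6],"turn":[-6,0,0],"hand":91},{"xyz":[0,-30,-12],"turn":[-12,0,0],"hand":91},{"xyz":[0,-45,-18],"turn":[-18,0,0],"hand":91},{"xyz":[0,-60,-24],"turn":[-24,0,0],"hand":91},{"xyz":[0,-74.5,-30],"turn":[-30,0,0],"hand":91}])

```text
time_s: 34.95
position: [0.4828, 0.1714, 0.2425]
ee_rot: [2.512, 1.57, 0.347]
ft_force: [1.1, -0.2, -0.5]
gripper_width: 0.989
```

Emit:
send_rows(series=[{"xyz":[10,-12,-15],"turn":[-8,0,0],"hand":91},{"xyz":[20,-25,-31],"turn":[-16,0,0],"hand":91},{"xyz":[30,-38,-48],"turn":[-24,0,0],"hand":91},{"xyz":[43,-48,-61],"turn":[-30,0,0],"hand":91},{"xyz":[43,-48,-61],"turn":[-30,0,0],"hand":91}])

```text
time_s: 35.45
position: [0.4763, 0.2495, 0.1977]
ee_rot: [-1.333, 1.568, -2.975]
ft_force: [-0.0, -0.5, -0.9]
gripper_width: 0.99
```

Emit:
send_rows(series=[{"xyz":[0,0,0],"turn":[0,0,0],"hand":91},{"xyz":[0,0,0],"turn":[0,0,0],"hand":91}])

```text
time_s: 35.65
position: [0.4772, 0.2475, 0.2001]
ee_rot: [1.76, 1.57, 0.113]
ft_force: [-0.5, 0.4, -0.1]
gripper_width: 0.993
```

```bash
python3 -c "
from h import *
go((.4765,.2473,.0555,-4.25))"
```

```text
t 35.65 pos [0.4772 0.2475 0.2001] jaw -4.39 down [ 0.001  0.    -1.   ] F [-0.5  0.4 -0.1] grip mm 91.3 q [ 0.34  0.4   1.56 -0.    1.18  0.41]
 to (0.4765, 0.2473, 0.0555) xyz [144.6  -0.8   0.3] n 145.0 turn [-0.1 -0.  -0.1]
```

Emit:
send_rows(series=[{"xyz":[30,-0.8,0],"turn":[0,0,0],"hand":91},{"xyz":[65,-0.8,0],"turn":[0,0,0],"hand":91},{"xyz":[100,-0.8,0],"turn":[0,0,0],"hand":91},{"xyz":[130,-0.8,0],"turn":[0,0,0],"hand":91},{"xyz":[138,-0.8,0],"turn":[0,0,0],"hand":91}])

```text
time_s: 36.15
position: [0.4746, 0.2468, 0.0594]
ee_rot: [-1.146, 1.566, -2.794]
ft_force: [-0.3, -1.0, -0.3]
gripper_width: 0.991
```

Emit:
send_rows(series=[{"xyz":[0,0,0],"turn":[0,0,0],"hand":91},{"xyz":[0,0,0],"turn":[0,0,0],"hand":91},{"xyz":[0,0,0],"turn":[0,0,0],"hand":91}])

```text
time_s: 36.45
position: [0.4768, 0.2483, 0.0635]
ee_rot: [2.0, 1.567, 0.354]
ft_force: [0.0, -0.1, -0.0]
gripper_width: 0.992
```

```bash
python3 -c "
from h import *
go((.4765,.2473,.0558,-4.25))"
```

```text
t 36.45 pos [0.4768 0.2483 0.0635] jaw -4.29 down [ 0.003  0.001 -1.   ] F [ 0.  -0.1 -0. ] grip mm 91.3 q [0.34 0.57 1.71 0.   0.85 0.41]
 to (0.4765, 0.2473, 0.0558) xyz [ 7.7 -0.2  1. ] n 8.0 turn [-0.  -0.1 -0.2]
```

Emit:
send_rows(series=[{"xyz":[4,0,1],"turn":[0,0,0],"hand":91},{"xyz":[7,0,1],"turn":[0,0,0],"hand":91},{"xyz":[7,0,1],"turn":[0,0,0],"hand":75},{"xyz":[7,0,1],"turn":[0,0,0],"hand":60},{"xyz":[7,0,1],"turn":[0,0,0],"hand":45}], newtons=15)

```text
time_s: 36.95
position: [0.4756, 0.2471, 0.0547]
ee_rot: [2.38, 1.571, 0.735]
ft_force: [0.3, -0.2, -0.1]
gripper_width: 0.782
```

Emit:
send_rows(series=[{"xyz":[0,0,0],"turn":[0,0,0],"hand":45},{"xyz":[0,0,0],"turn":[0,0,0],"hand":45},{"xyz":[0,0,0],"turn":[0,0,0],"hand":45},{"xyz":[0,0,0],"turn":[0,0,0],"hand":45}])

```text
time_s: 37.35
position: [0.4756, 0.247, 0.0547]
ee_rot: [2.142, 1.57, 0.497]
ft_force: [0.6, 0.6, 0.4]
gripper_width: 0.555
```

```bash
python3 -c "
from h import *
go((.4765,.2473,.2,-4.25),(.5333,-.3628,.2,-4.25))"
```

```text
t 37.35 pos [0.4756 0.247  0.0547] jaw -4.27 down [ 0.  0. -1.] F [0.6 0.6 0.4] grip mm 51.0 q [0.34 0.59 1.72 0.   0.84 0.41]
 to (0.4765, 0.2473, 0.2) xyz [-145.3    0.9   -0.3] n 145.0 turn [-0. -0. -0.]
 to (0.5333, -0.3628, 0.2) xyz [  0.  101.9 604.2] n 613.0 turn [0. 0. 0.]
```

Emit:
send_rows(series=[{"xyz":[-10,0,0],"turn":[0,0,0],"hand":45},{"xyz":[-40,0,0],"turn":[0,0,0],"hand":45},{"xyz":[-80,0,0],"turn":[0,0,0],"hand":45},{"xyz":[-120,0,0],"turn":[0,0,0],"hand":45},{"xyz":[-150,1,0],"turn":[0,0,0],"hand":45}])

```text
time_s: 37.85
position: [0.4767, 0.2471, 0.2079]
ee_rot: [2.024, 1.568, 0.379]
ft_force: [0.1, 1.1, -1.1]
gripper_width: 0.557
```

Emit:
send_rows(series=[{"xyz":[0,4,25],"turn":[0,0,0],"hand":45},{"xyz":[0,11,65],"turn":[0,0,0],"hand":45},{"xyz":[0,19,110],"turn":[0,0,0],"hand":45},{"xyz":[0,26,156],"turn":[0,0,0],"hand":45},{"xyz":[0,34,201],"turn":[0,0,0],"hand":45}])

```text
time_s: 38.35
position: [0.4951, 0.0424, 0.2054]
ee_rot: [1.764, 1.57, 0.119]
ft_force: [1.4, -0.2, -0.4]
gripper_width: 0.552
```

Emit:
send_rows(series=[{"xyz":[0,7,40],"turn":[0,0,0],"hand":45},{"xyz":[0,14,81],"turn":[0,0,0],"hand":45},{"xyz":[0,20,121],"turn":[0,0,0],"hand":45},{"xyz":[0,27,162],"turn":[0,0,0],"hand":45},{"xyz":[0,34,201],"turn":[0,0,0],"hand":45}])

```text
time_s: 38.85
position: [0.5141, -0.1608, 0.2054]
ee_rot: [1.483, 1.57, -0.163]
ft_force: [0.1, -0.2, -0.7]
gripper_width: 0.555
```

Emit:
send_rows(series=[{"xyz":[0,8,45],"turn":[0,0,0],"hand":45},{"xyz":[0,15,90],"turn":[0,0,0],"hand":45},{"xyz":[0,24,140],"turn":[0,0,0],"hand":45},{"xyz":[0,34,201],"turn":[0,0,0],"hand":45},{"xyz":[0,34,201],"turn":[0,0,0],"hand":45}])

```text
time_s: 39.35
position: [0.5325, -0.3669, 0.2046]
ee_rot: [0.197, 1.569, -1.452]
ft_force: [0.1, 0.4, -0.7]
gripper_width: 0.549
```

Emit:
send_rows(series=[{"xyz":[0,0,0],"turn":[0,0,0],"hand":45},{"xyz":[0,0,0],"turn":[0,0,0],"hand":45}])

```text
time_s: 39.55
position: [0.5332, -0.3607, 0.2047]
ee_rot: [-2.712, 1.569, 1.926]
ft_force: [0.2, 0.3, -0.3]
gripper_width: 0.556
```

```bash
python3 -c "
from h import *
go((.5333,-.3628,.07,-4.25))"
```

```text
t 39.55 pos [ 0.5332 -0.3607  0.2047] jaw -4.25 down [-0.     0.001 -1.   ] F [ 0.2  0.3 -0.3] grip mm 51.1 q [-0.71  0.59  1.22  0.    1.33 -0.64]
 to (0.5333, -0.3628, 0.07) xyz [134.7   0.3   2.2] n 135.0 turn [-0.  -0.1  0. ]
```

Emit:
send_rows(series=[{"xyz":[30,0,1.5],"turn":[0,0,0],"hand":45},{"xyz":[65,0,1.5],"turn":[0,0,0],"hand":45},{"xyz":[95,0,1.5],"turn":[0,0,0],"hand":45},{"xyz":[115,0,1.5],"turn":[0,0,0],"hand":45},{"xyz":[115,0,1.5],"turn":[0,0,0],"hand":45}])

```text
time_s: 40.05
position: [0.5321, -0.3599, 0.087]
ee_rot: [-2.273, 1.564, 2.368]
ft_force: [-0.0, 0.4, -0.8]
gripper_width: 0.556
```

Emit:
send_rows(series=[{"xyz":[8,0,0],"turn":[0,0,0],"hand":45},{"xyz":[16,0,0],"turn":[0,0,0],"hand":45},{"xyz":[20,0,0],"turn":[0,0,0],"hand":45},{"xyz":[20,0,0],"turn":[0,0,0],"hand":45},{"xyz":[20,0,0],"turn":[0,0,0],"hand":45}])

```text
time_s: 40.55
position: [0.5334, -0.3636, 0.07]
ee_rot: [1.096, 1.57, -0.55]
ft_force: [0.3, -0.3, -0.8]
gripper_width: 0.555
```

```bash
python3 -c "
from h import *
go((.5333,-.3630,.0565,-4.25))"
```

```text
t 40.55 pos [ 0.5334 -0.3636  0.07  ] jaw -4.27 down [ 0.001 -0.    -1.   ] F [ 0.3 -0.3 -0.8] grip mm 51.0 q [-0.72  0.73  1.37  0.    1.04 -0.64]
 to (0.5333, -0.363, 0.0565) xyz [13.5 -0.2 -0.6] n 14.0 turn [-0.  0. -0.]
```

Emit:
send_rows(series=[{"xyz":[4,0,-0.6],"turn":[0,0,0],"hand":45},{"xyz":[8,0,-0.6],"turn":[0,0,0],"hand":45},{"xyz":[12,0,-0.6],"turn":[0,0,0],"hand":45},{"xyz":[12,0,-0.6],"turn":[0,0,0],"hand":45},{"xyz":[12,0,-0.6],"turn":[0,0,0],"hand":45}])

```text
time_s: 41.05
position: [0.5333, -0.3628, 0.0574]
ee_rot: [-2.426, 1.57, 2.212]
ft_force: [0.2, 0.8, -0.5]
gripper_width: 0.556
```

Emit:
send_rows(series=[{"xyz":[1,0,0],"turn":[0,0,0],"hand":45},{"xyz":[1.5,0,0],"turn":[0,0,0],"hand":45},{"xyz":[1.5,0,0],"turn":[0,0,0],"hand":45}])

```text
time_s: 41.35
position: [0.5333, -0.3628, 0.0561]
ee_rot: [2.62, 1.571, 0.974]
ft_force: [1.3, 0.7, -0.7]
gripper_width: 0.555
```

Emit:
send_rows(series=[{"xyz":[0.5,0,0],"turn":[0,0,0],"hand":45},{"xyz":[0.5,0,0],"turn":[0,0,0],"hand":45}])

```text
time_s: 41.55
position: [0.5334, -0.3629, 0.0558]
ee_rot: [1.374, 1.571, -0.271]
ft_force: [-0.1, 0.6, -0.2]
gripper_width: 0.557
```

Emit:
send_rows(series=[{"xyz":[0.7,0,0],"turn":[0,0,0],"hand":45},{"xyz":[0.7,0,0],"turn":[0,0,0],"hand":45}])

```text
time_s: 41.75
position: [0.5334, -0.363, 0.0557]
ee_rot: [0.847, 1.57, -0.798]
ft_force: [-0.9, 0.8, 4.6]
gripper_width: 0.559
```

Emit:
send_rows(series=[{"xyz":[0,0,0],"turn":[0,0,0],"hand":60},{"xyz":[-0.5,0,0],"turn":[0,0,0],"hand":75},{"xyz":[-0.5,0,0],"turn":[0,0,0],"hand":91},{"xyz":[-0.5,0,0],"turn":[0,0,0],"hand":91},{"xyz":[-0.5,0,0],"turn":[0,0,0],"hand":91}])

```text
time_s: 42.25
position: [0.5333, -0.3628, 0.0553]
ee_rot: [-2.541, 1.571, 2.097]
ft_force: [-0.6, -1.0, -0.8]
gripper_width: 0.94
```

Emit:
send_rows(series=[{"xyz":[-20,0,0],"turn":[0,0,0],"hand":91},{"xyz":[-60,0,0],"turn":[0,0,0],"hand":91},{"xyz":[-100,0,0],"turn":[0,0,0],"hand":91},{"xyz":[-140,0,0],"turn":[0,0,0],"hand":91},{"xyz":[-170,0,0],"turn":[0,0,0],"hand":91}])

```text
time_s: 42.75
position: [0.5337, -0.3631, 0.2284]
ee_rot: [0.978, 1.568, -0.667]
ft_force: [1.2, -0.4, -0.5]
gripper_width: 0.985
```

```bash
python3 -c "
from h import *
go((.477,.3562,.225,-4.25))"
```

```text
t 42.75 pos [ 0.5337 -0.3631  0.2284] jaw -4.27 down [ 0.002 -0.002 -1.   ] F [ 1.2 -0.4 -0.5] grip mm 90.6 q [-0.72  0.58  1.18  0.    1.38 -0.64]
 to (0.477, 0.3562, 0.225) xyz [   2.  -110.  -713.1] n 722.0 turn [-0.   0.1 -0.1]
```

Emit:
send_rows(series=[{"xyz":[0,-7,-45],"turn":[0,0,0],"hand":91},{"xyz":[0,-14,-90],"turn":[0,0,0],"hand":91},{"xyz":[0,-21,-135],"turn":[0,0,0],"hand":91},{"xyz":[0,-28,-180],"turn":[0,0,0],"hand":91},{"xyz":[0,-36,-225],"turn":[0,0,0],"hand":91}])

```text
time_s: 43.25
position: [0.5137, -0.1341, 0.2255]
ee_rot: [1.776, 1.57, 0.13]
ft_force: [0.7, 0.8, 0.3]
gripper_width: 0.994
```

Emit:
send_rows(series=[{"xyz":[0,-7,-45],"turn":[0,0,0],"hand":91},{"xyz":[0,-14,-90],"turn":[0,0,0],"hand":91},{"xyz":[0,-21,-135],"turn":[0,0,0],"hand":91},{"xyz":[0,-28,-180],"turn":[0,0,0],"hand":91},{"xyz":[0,-35,-225],"turn":[0,0,0],"hand":91}])

```text
time_s: 43.75
position: [0.4955, 0.0929, 0.2257]
ee_rot: [1.829, 1.57, 0.184]
ft_force: [0.5, -0.7, 0.5]
gripper_width: 0.993
```

Emit:
send_rows(series=[{"xyz":[0,-7,-45],"turn":[0,0,0],"hand":91},{"xyz":[0,-14,-90],"turn":[0,0,0],"hand":91},{"xyz":[0,-21,-135],"turn":[0,0,0],"hand":91},{"xyz":[0,-28,-180],"turn":[0,0,0],"hand":91},{"xyz":[0,-35,-225],"turn":[0,0,0],"hand":91}])

```text
time_s: 44.25
position: [0.4773, 0.32, 0.2256]
ee_rot: [1.987, 1.57, 0.342]
ft_force: [0.6, -0.6, 0.1]
gripper_width: 0.989
```

Emit:
send_rows(series=[{"xyz":[0,-4,-38],"turn":[0,0,0],"hand":91},{"xyz":[0,-4,-38],"turn":[0,0,0],"hand":91},{"xyz":[0,-4,-38],"turn":[0,0,0],"hand":91}])

```text
time_s: 44.55
position: [0.4762, 0.3567, 0.225]
ee_rot: [-0.603, 1.57, -2.246]
ft_force: [0.3, -0.1, -0.2]
gripper_width: 0.994
```

```bash
python3 -c "
from h import *
go((.477,.3562,.064,-4.25))"
```

```text
t 44.55 pos [0.4762 0.3567 0.225 ] jaw -4.16 down [-0.001 -0.001 -1.   ] F [ 0.3 -0.1 -0.2] grip mm 91.4 q [ 0.51  0.49  1.35 -0.    1.31  0.59]
 to (0.477, 0.3562, 0.064) xyz [161.    0.9   0.3] n 161.0 turn [0.1 0.  0. ]
```

Emit:
send_rows(series=[{"xyz":[40,0.5,0],"turn":[0,0,0],"hand":91},{"xyz":[80,0.5,0],"turn":[0,0,0],"hand":91},{"xyz":[120,0.5,0],"turn":[0,0,0],"hand":91},{"xyz":[150,0.5,0],"turn":[0,0,0],"hand":91},{"xyz":[162,0.5,0],"turn":[0,0,0],"hand":91}])

```text
time_s: 45.05
position: [0.476, 0.3538, 0.0606]
ee_rot: [-0.942, 1.565, -2.589]
ft_force: [0.3, 0.7, -0.1]
gripper_width: 0.993
```

Emit:
send_rows(series=[{"xyz":[0,0,0],"turn":[0,0,0],"hand":91},{"xyz":[0,0,0],"turn":[0,0,0],"hand":91},{"xyz":[0,0,0],"turn":[0,0,0],"hand":91}])

```text
time_s: 45.35
position: [0.4784, 0.3567, 0.0656]
ee_rot: [2.163, 1.567, 0.517]
ft_force: [0.8, -0.1, 0.2]
gripper_width: 0.989
```

```bash
python3 -c "
from h import *
go((.477,.3565,.0555,-4.25))"
```

```text
t 45.35 pos [0.4784 0.3567 0.0656] jaw -4.29 down [ 0.003  0.002 -1.   ] F [ 0.8 -0.1  0.2] grip mm 91.0 q [0.51 0.65 1.53 0.   0.95 0.59]
 to (0.477, 0.3565, 0.0555) xyz [10.1 -1.4  0.3] n 10.0 turn [-0.  -0.1 -0.2]
```

Emit:
send_rows(series=[{"xyz":[4,-0.7,0],"turn":[0,0,0],"hand":91},{"xyz":[8.5,-0.7,0],"turn":[0,0,0],"hand":91},{"xyz":[8.5,-0.7,0],"turn":[0,0,0],"hand":75},{"xyz":[8.5,-0.7,0],"turn":[0,0,0],"hand":60},{"xyz":[8.5,-0.7,0],"turn":[0,0,0],"hand":45}], newtons=15)

```text
time_s: 45.85
position: [0.4765, 0.3564, 0.055]
ee_rot: [2.356, 1.571, 0.711]
ft_force: [0.0, 0.1, -0.3]
gripper_width: 0.781
```

Emit:
send_rows(series=[{"xyz":[0,0,0],"turn":[0,0,0],"hand":45},{"xyz":[0,0,0],"turn":[0,0,0],"hand":45},{"xyz":[0,0,0],"turn":[0,0,0],"hand":45},{"xyz":[0,0,0],"turn":[0,0,0],"hand":45}])

```text
time_s: 46.25
position: [0.4766, 0.3564, 0.0551]
ee_rot: [2.372, 1.57, 0.727]
ft_force: [0.4, 0.4, 0.5]
gripper_width: 0.555
```

```bash
python3 -c "
from h import *
go((.477,.3563,.206,-4.25),(.5443,-.2285,.206,-4.25))"
```

```text
t 46.25 pos [0.4766 0.3564 0.0551] jaw -4.27 down [ 0.  0. -1.] F [0.4 0.4 0.5] grip mm 51.1 q [0.51 0.67 1.54 0.   0.93 0.59]
 to (0.477, 0.3563, 0.206) xyz [-150.9    0.5    0. ] n 151.0 turn [-0. -0. -0.]
 to (0.5443, -0.2285, 0.206) xyz [  0.  110.5 578.2] n 589.0 turn [0. 0. 0.]
```

Emit:
send_rows(series=[{"xyz":[-10,0,0],"turn":[0,0,0],"hand":45},{"xyz":[-40,0,0],"turn":[0,0,0],"hand":45},{"xyz":[-80,0,0],"turn":[0,0,0],"hand":45},{"xyz":[-120,0,0],"turn":[0,0,0],"hand":45},{"xyz":[-150,0,0],"turn":[0,0,0],"hand":45}])

```text
time_s: 46.75
position: [0.4768, 0.3565, 0.2084]
ee_rot: [2.18, 1.568, 0.535]
ft_force: [-0.7, 0.2, -1.2]
gripper_width: 0.557
```

Emit:
send_rows(series=[{"xyz":[0,4,22],"turn":[0,0,0],"hand":45},{"xyz":[0,11,60],"turn":[0,0,0],"hand":45},{"xyz":[0,20,104],"turn":[0,0,0],"hand":45},{"xyz":[0,28,149],"turn":[0,0,0],"hand":45},{"xyz":[0,37,193],"turn":[0,0,0],"hand":45}])

```text
time_s: 47.25
position: [0.4987, 0.1595, 0.2057]
ee_rot: [1.817, 1.57, 0.172]
ft_force: [0.4, -1.4, -1.8]
gripper_width: 0.551
```

Emit:
send_rows(series=[{"xyz":[0,7,39],"turn":[0,0,0],"hand":45},{"xyz":[0,15,77],"turn":[0,0,0],"hand":45},{"xyz":[0,22,116],"turn":[0,0,0],"hand":45},{"xyz":[0,30,155],"turn":[0,0,0],"hand":45},{"xyz":[0,37,193],"turn":[0,0,0],"hand":45}])

```text
time_s: 47.75
position: [0.5215, -0.0358, 0.2057]
ee_rot: [1.608, 1.57, -0.037]
ft_force: [0.7, 0.4, -1.3]
gripper_width: 0.553
```

Emit:
send_rows(series=[{"xyz":[0,8,42],"turn":[0,0,0],"hand":45},{"xyz":[0,16,84],"turn":[0,0,0],"hand":45},{"xyz":[0,24,126],"turn":[0,0,0],"hand":45},{"xyz":[0,30,160],"turn":[0,0,0],"hand":45},{"xyz":[0,37,192],"turn":[0,0,0],"hand":45}])

```text
time_s: 48.25
position: [0.5438, -0.2301, 0.2056]
ee_rot: [1.698, 1.571, 0.051]
ft_force: [0.6, 1.4, -1.8]
gripper_width: 0.552
```

Emit:
send_rows(series=[{"xyz":[0,0,0],"turn":[0,0,0],"hand":45},{"xyz":[0,0,0],"turn":[0,0,0],"hand":45},{"xyz":[0,0,0],"turn":[0,0,0],"hand":45}])

```text
time_s: 48.55
position: [0.5439, -0.2273, 0.2052]
ee_rot: [-2.735, 1.57, 1.904]
ft_force: [-0.3, -0.2, -1.0]
gripper_width: 0.551
```

```bash
python3 -c "
from h import *
go((.5443,-.2287,.07,-4.25))"
```

```text
t 48.55 pos [ 0.5439 -0.2273  0.2052] jaw -4.23 down [-0.     0.001 -1.   ] F [-0.3 -0.2 -1. ] grip mm 50.7 q [-0.53  0.49  1.4   0.    1.25 -0.45]
 to (0.5443, -0.2287, 0.07) xyz [135.2   0.5   1.5] n 135.0 turn [ 0. -0.  0.]
```

Emit:
send_rows(series=[{"xyz":[30,0.5,1],"turn":[0,0,0],"hand":45},{"xyz":[65,0.5,1],"turn":[0,0,0],"hand":45},{"xyz":[95,0.5,1],"turn":[0,0,0],"hand":45},{"xyz":[115,0.5,1],"turn":[0,0,0],"hand":45},{"xyz":[115,0.5,1],"turn":[0,0,0],"hand":45}])

```text
time_s: 49.05
position: [0.543, -0.227, 0.0874]
ee_rot: [-2.059, 1.565, 2.58]
ft_force: [-0.1, 0.9, -1.1]
gripper_width: 0.553
```

Emit:
send_rows(series=[{"xyz":[8,0,0],"turn":[0,0,0],"hand":45},{"xyz":[16,0,0],"turn":[0,0,0],"hand":45},{"xyz":[20,0,0],"turn":[0,0,0],"hand":45},{"xyz":[20,0,0],"turn":[0,0,0],"hand":45},{"xyz":[20,0,0],"turn":[0,0,0],"hand":45}])

```text
time_s: 49.55
position: [0.5448, -0.2295, 0.0703]
ee_rot: [1.313, 1.57, -0.332]
ft_force: [-0.8, -0.1, -1.1]
gripper_width: 0.555
```

```bash
python3 -c "
from h import *
go((.5443,-.2287,.0565,-4.25))"
```

```text
t 49.55 pos [ 0.5448 -0.2295  0.0703] jaw -4.27 down [ 0.001 -0.    -1.   ] F [-0.8 -0.1 -1.1] grip mm 51.1 q [-0.53  0.64  1.54  0.    0.95 -0.45]
 to (0.5443, -0.2287, 0.0565) xyz [13.8 -0.5 -0.7] n 14.0 turn [-0.  0. -0.]
```

Emit:
send_rows(series=[{"xyz":[4,-0.3,-0.6],"turn":[0,0,0],"hand":45},{"xyz":[8,-0.3,-0.6],"turn":[0,0,0],"hand":45},{"xyz":[12,-0.3,-0.6],"turn":[0,0,0],"hand":45},{"xyz":[12,-0.3,-0.6],"turn":[0,0,0],"hand":45},{"xyz":[12,-0.3,-0.6],"turn":[0,0,0],"hand":45}])

```text
time_s: 50.05
position: [0.5443, -0.2287, 0.0577]
ee_rot: [-2.289, 1.57, 2.349]
ft_force: [-0.4, -0.8, -1.1]
gripper_width: 0.553
```

Emit:
send_rows(series=[{"xyz":[1,0,0],"turn":[0,0,0],"hand":45},{"xyz":[1.7,0,0],"turn":[0,0,0],"hand":45},{"xyz":[1.7,0,0],"turn":[0,0,0],"hand":45}])

```text
time_s: 50.35
position: [0.5443, -0.2287, 0.0562]
ee_rot: [-3.002, 1.571, 1.636]
ft_force: [-0.2, -0.3, -1.5]
gripper_width: 0.557
```

Emit:
send_rows(series=[{"xyz":[0.5,0,0],"turn":[0,0,0],"hand":45},{"xyz":[0.5,0,0],"turn":[0,0,0],"hand":45}])

```text
time_s: 50.55
position: [0.5444, -0.2288, 0.0561]
ee_rot: [1.296, 1.57, -0.35]
ft_force: [0.4, 0.2, 1.5]
gripper_width: 0.55
```

Contact at the expected height; release and retreat.

Emit:
send_rows(series=[{"xyz":[0.3,0,0],"turn":[0,0,0],"hand":50},{"xyz":[0.3,0,0],"turn":[0,0,0],"hand":62},{"xyz":[0,0,0],"turn":[0,0,0],"hand":75},{"xyz":[0,0,0],"turn":[0,0,0],"hand":91},{"xyz":[0,0,0],"turn":[0,0,0],"hand":91}])

```text
time_s: 51.05
position: [0.5443, -0.2287, 0.0556]
ee_rot: [-2.583, 1.571, 2.055]
ft_force: [-0.1, 0.5, 0.7]
gripper_width: 0.852
```

Emit:
send_rows(series=[{"xyz":[0,0,0],"turn":[0,0,0],"hand":91},{"xyz":[-20,0,0],"turn":[0,0,0],"hand":91},{"xyz":[-60,0,0],"turn":[0,0,0],"hand":91},{"xyz":[-100,0,0],"turn":[0,0,0],"hand":91},{"xyz":[-140,0,0],"turn":[0,0,0],"hand":91}])

```text
time_s: 51.55
position: [0.5441, -0.2286, 0.1971]
ee_rot: [-2.299, 1.57, 2.339]
ft_force: [0.3, -0.6, -0.6]
gripper_width: 0.99
```

Emit:
send_rows(series=[{"xyz":[-40,-40,0],"turn":[0,0,0],"hand":91},{"xyz":[-40,-80,0],"turn":[0,0,0],"hand":91},{"xyz":[-40,-120,0],"turn":[0,0,0],"hand":91},{"xyz":[-40,-120,0],"turn":[0,0,0],"hand":91},{"xyz":[-40,-120,0],"turn":[0,0,0],"hand":91}])

```text
time_s: 52.05
position: [0.4244, -0.22, 0.2364]
ee_rot: [1.185, 1.569, -0.461]
ft_force: [0.8, -1.2, 0.3]
gripper_width: 0.993
```

```bash
python3 -c "
from h import *
go()
snap('side','s10');snap('top','t10')
a=cv2.resize(cv2.imread('pics/s10.png')[170:310,280:460],None,fx=3,fy=3,interpolation=cv2.INTER_CUBIC)
b=cv2.resize(cv2.imread('pics/t10.png')[150:220,380:480],None,fx=2.5,fy=2.5,interpolation=cv2.INTER_CUBIC)
c=cv2.resize(cv2.imread('pics/t0.png')[150:220,380:480],None,fx=2.5,fy=2.5,interpolation=cv2.INTER_CUBIC)
bc=np.vstack([b,c,np.zeros((70,250,3),np.uint8)])
cv2.imwrite('pics/c10.png',np.hstack([a,bc]))"
```

```text
t 52.05 pos [ 0.4244 -0.22    0.2364] jaw -4.33 down [ 0.001 -0.001 -1.   ] F [ 0.8 -1.2  0.3] grip mm 91.3 q [-0.64  0.26  1.66  0.    1.22 -0.56]
```

View pics/c10.png

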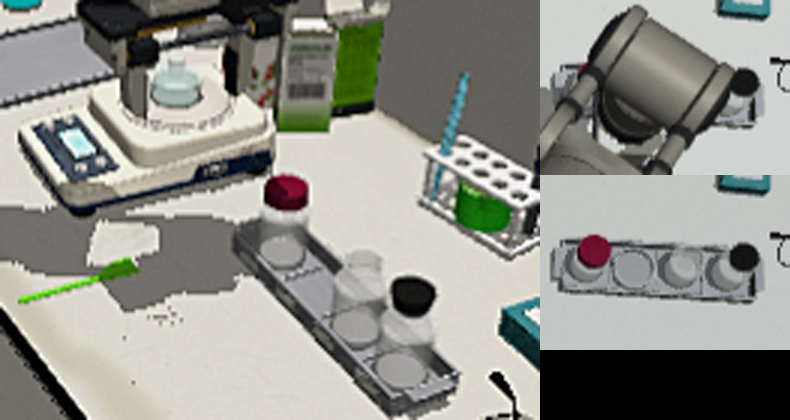

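```bash
python3 -c "
from h import *
for f in('s0','s10'):
  i=cv2.imread('pics/'+f+'.png').astype(int)[225:260,360:395]; m=(i[...,2]>80)&(i[...,1]<50); print(f,np.argwhere(m).mean(0),m.sum())
print(sign_off())"
```

```text
s0 [ 6.9375 15.4625] 80
s10 [ 6.73584906 16.88679245] 53
the job is handed in; nothing more can be done
None
```

The job is done and handed in. The weighing bottle stands on the balance pan with its lid on, and both jars are back in the rack. It took about 52 s of the 144 s allowed.

**What I did:** I stood the capped and open jars on the near half of the side tray. Then I set the bottle on the pan, put the clear lid on it, and returned each jar to its own bay. I never touched the stoppered jar or the turquoise look-alikes.

**Last checks:**
- **Bottle and lid:** The bottle is about 1–3 mm from the pan centre, judged from the wrist picture. The lid went down without resistance until its expected seating height (about 0.2 mm off), and it looks level and centred in both the wrist and side views.
- **Jars:** In the last side picture all three jars stand upright in their original bays, in the original order. The arm's position when it released each jar was within about 0.2 mm of where it had picked that jar up.

**Checks that failed or disagreed:**
- The arm hid most of the rack in the final top view, so the rack was checked only from the side.
- The pixel check on the red cap, comparing the side view before and after, showed a shift of about 1.4 px (a few mm). The colour mask caught fewer pixels afterwards (53 against 80) because of shadow, so I trust the arm's own figures more.
- My pan-centre estimates from the different pictures differed by 2–4 mm.

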